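Lay out candle holders in rows and fit their cups

ROBOT

A 6-joint arm with a two-finger parallel gripper is mounted at the origin on the work surface. World frame = base frame: x ahead of the robot, y to its left, z up, the work surface at z = 0. Lengths are in mm, angles in degrees, forces in N, time in s.
With the tool pointing down it reaches from about 400 to 925 mm from the base axis. Payload 12.5 kg.
Tool frame: the origin (TCP) lies midway between the tips of the shut fingers; the grasp point (between the pads) lies 19 mm behind it (robot.hold_point_z is the distance from the TCP to the grasp point, in mm); z points along the fingers, y is the line along which they close (so a half turn about z gives the same grasp; the last joint's range is limited). The gripper opens to 95 mm and grips with 3 to 60 N. Pads are 20 mm wide; open, the fingers measure 119 mm over their backs; the gripper's body (75 mm by 180 mm) begins 59 mm behind the grasp point.
Start: joints at [-78.587, 28.126, 89.318, -0, 62.55, -6.05], TCP at [187.587, -596.203, 214.661] pointing down, gripper open.
Joint ranges: [-177.58, 177.58], [-47.91, 125.51], [2.72, 160], [-65.01, 245.01], [3.68, 167.84], [-153.87, 153.87]. Speed limits (degrees/s): [127.2, 127.2, 159.86, 180, 180, 180].

INTERFACE

Orientations are given as a 3x3 rotation matrix whose columns are the frame's x, y, z axes.
In Python, from cell import robot gives the robot as it stands. The module is installed in compiled form; this text tells all that it offers.
- The arm moves only by the tool play_rows, never from a script. Its arguments are lists of equal length, an entry for each row: "xyz": the shift along the world's x, y, z in mm, a list of three; "turn": the turn about the world's z in rad; "fingers": the opening, from -1 (shut) to 1 (fully open). A call has 1 to 10 rows; each row is the pose to reach, as a shift and turn from the pose commanded when the call began; what a row does not reach only later rows make up. A row lasts 1/8 s, in which the tool goes at most 62.5 mm and 10.7 degrees, less where a joint would pass 70% of its speed; a pose out of reach is approached as far as the arm can. A call with a gripper value outside its range is refused whole. The fingers move at their own pace and stop on an object; "squeeze" is the grip in N (left out, the last holds). Time passes only in rows, so rows that repeat a pose let the fingers close. It gives the time, the measured TCP pose, the force, the opening and the grip force at its end, in the units of the state.
- robot.state(): the state, without advancing time (a new reading comes with each control period).
- robot.get_image(name): name is "scene" or "top"; returns a dict with "color" (480x640x3 uint8, red, green, blue), "range_z" (480x640 float32, mm along the optical axis (not along the pixel's ray), 0 where there is no reading), "mtx" (3x3 intrinsics, pixels), "k1" (the pictures are not rectified: a ray, as slopes to the right and down, at radius r is drawn at 1 + k1 r^2 times it, then the intrinsics apply), "pose" (4x4, takes a point from camera to world coordinates). Camera axes: x right, y down, z forward; pixel columns grow to the right and rows downward; lengths in mm; the calibration is good to about 2 mm. A picture is of the moment at which its call begins.
- robot.job_done(): hands the job in; it is judged then, once.
The state is a dict: "time_s": time; "q": joint angles; "dq": joint speeds; "joint_torque": joint torques, N m; "tcp_pos": TCP position; "orientation": TCP orientation; "force": force on the tool from outside, world axes, zero at the start; "moment": the same for the moment, N m; "width": finger opening in mm; "grasp_force": force on a finger pad.
Only numpy, scipy, OpenCV 4.12 (cv2) and the standard library are available. Lean on these libraries where they do the work, as an engineer would, in place of code of your own. Each camera call takes 0.05 s, during which the arm holds its last target. There are 200 camera calls.

TASK

Clear the sanding block off the layout tray and leave it sitting in the middle of the cork mat; then lay every wooden candle-holder block flat, bore up, in neat rows on the tray, one centred and square on each dark field with its long side along the field's, filling the row beside the fence before starting the other row. Once all the blocks are laid out, drop the steel cups one by one, upright and fully home, into the bores, one cup to a block (some blocks may stay empty).

Things in the scene. Friction and masses are not known exactly. Their poses are not given: they have to be found in the camera images.
- tray: Fixed plywood layout tray, 235 (x) x 325 (y) x 12 mm thick, with six dark inlaid rectangular fields (each 90 x 64 mm, flush) in two rows of three, and a wooden fence 16 mm thick and 40 mm high (above the bench) along its far long edge (+x). Origin: centre of the underside; x points across the rows towards the fence, y along the rows, z up.
- mat: Fixed brown cork mat, 150 (x) x 110 (y) x 4 mm, flat on the bench to the left. Origin: centre of its underside.
- sander: Black hand sanding block: rubber base 100 (x) x 60 (y) x 16 mm, with a grip ridge 92 x 36 mm wide on top, overall height 49 mm; 0.18 kg. Starts lying on the tray. Origin: centre of its underside.
- cell_a0 (a point): Centre, on the tray's upper face (12 mm above the bench), of field 1 of 3, counted from the tray's +y end, in the row beside the fence. A field's long side (90 mm) runs along the tray's x; fields are 106 mm apart both ways.
- cell_a1 (a point): Centre, on the tray's upper face (12 mm above the bench), of field 2 of 3, counted from the tray's +y end, in the row beside the fence. A field's long side (90 mm) runs along the tray's x; fields are 106 mm apart both ways.
- cell_a2 (a point): Centre, on the tray's upper face (12 mm above the bench), of field 3 of 3, counted from the tray's +y end, in the row beside the fence. A field's long side (90 mm) runs along the tray's x; fields are 106 mm apart both ways.
- cell_b0 (a point): Centre, on the tray's upper face (12 mm above the bench), of field 1 of 3, counted from the tray's +y end, in the row away from the fence. A field's long side (90 mm) runs along the tray's x; fields are 106 mm apart both ways.
- cell_b1 (a point): Centre, on the tray's upper face (12 mm above the bench), of field 2 of 3, counted from the tray's +y end, in the row away from the fence. A field's long side (90 mm) runs along the tray's x; fields are 106 mm apart both ways.
- cell_b2 (a point): Centre, on the tray's upper face (12 mm above the bench), of field 3 of 3, counted from the tray's +y end, in the row away from the fence. A field's long side (90 mm) runs along the tray's x; fields are 106 mm apart both ways.
- block0: Wooden candle-holder block, 90 (x) x 64 (y) x 34 mm high, with a round blind bore in the middle of its top, 50 mm in diameter and 22 mm deep (12 mm of wood below it); 0.16 kg. Origin: centre of its underside, z up. May be absent.
- block1: Wooden candle-holder block, 90 (x) x 64 (y) x 34 mm high, with a round blind bore in the middle of its top, 50 mm in diameter and 22 mm deep (12 mm of wood below it); 0.16 kg. Origin: centre of its underside, z up. May be absent.
- block2: Wooden candle-holder block, 90 (x) x 64 (y) x 34 mm high, with a round blind bore in the middle of its top, 50 mm in diameter and 22 mm deep (12 mm of wood below it); 0.16 kg. Origin: centre of its underside, z up. May be absent.
- block3: Wooden candle-holder block, 90 (x) x 64 (y) x 34 mm high, with a round blind bore in the middle of its top, 50 mm in diameter and 22 mm deep (12 mm of wood below it); 0.16 kg. Origin: centre of its underside, z up. May be absent.
- block4: Wooden candle-holder block, 90 (x) x 64 (y) x 34 mm high, with a round blind bore in the middle of its top, 50 mm in diameter and 22 mm deep (12 mm of wood below it); 0.16 kg. Origin: centre of its underside, z up. May be absent.
- cup0: Plain steel candle cup standing upright, cylinder 45 mm in diameter, 58 mm high, 0.09 kg (its open top is up; take it by the outside). Origin: centre of its underside. May be absent.
- cup1: Plain steel candle cup standing upright, cylinder 45 mm in diameter, 58 mm high, 0.09 kg (its open top is up; take it by the outside). Origin: centre of its underside. May be absent.
- cup2: Plain steel candle cup standing upright, cylinder 45 mm in diameter, 58 mm high, 0.09 kg (its open top is up; take it by the outside). Origin: centre of its underside. May be absent.

How it is judged:
By the outcome, as a careful person would: the job done as asked, in the order asked, and still so for the second after the job is handed in, with the robot touching nothing.
Of block0, block1, block2, block3, block4 only 3 to 5 are there at a start; the rules pass over those that are not, and their reading is None.
Of cup0, cup1, cup2 only 2 to 3 are there at a start; the rules pass over those that are not, and their reading is None.
At some moment in a run one of block0, block1, block2, block3, block4 may be knocked a few centimetres aside while the robot is not near it.
Once in a run the grip may slacken for a moment while it holds something.
It also fails if it takes over 210 s, if anything falls off the work surface, if the arm or the gripper's body presses on something with over 40 N, if the wrist force passes 120 N, or if a joint passes its speed limit or range.

## Working session

There is one attempt and no reset: what is moved stays moved. The work goes in short steps, Python scripts to look and compute and a tool call to move; the robot and the scene stay as the last step left them, time stands still between calls to the robot, and variables do not carry over. Pictures are saved under pics/ and viewed, at most 14 in all, crops included, and the job is handed in when it is done.

Besides the shell and the picture viewer there is one more tool, called after "Request:" by a JSON object that holds its "method" and its "body". play_rows: Moves the arm, as the interface text tells. Its arguments: {"type":"object","properties":{"xyz":{"type":"array"},"turn":{"type":"array"},"fingers":{"type":"array"},"squeeze":{"type":"number"}},"required":["xyz","turn","fingers"]}

```bash
mkdir -p pics; cat > h.py <<'E'
import numpy as np, cv2
from cell import robot
def grab(n,save=None):
    d=robot.get_image(n)
    if save: cv2.imwrite('pics/'+save,d['color'][:,:,::-1])
    return d
def ray(d,px):
    m=d['mtx']; px=np.atleast_2d(px).astype(float)
    p=np.c_[(px[:,0]-m[0,2])/m[0,0],(px[:,1]-m[1,2])/m[1,1]]
    u=p.copy()
    for _ in range(20): u=p/(1+d['k1']*(u**2).sum(1,keepdims=True))
    return np.c_[u,np.ones(len(u))]
def onplane(d,px,z):
    r=ray(d,px)@d['pose'][:3,:3].T; o=d['pose'][:3,3]
    return o+r*((z-o[2])/r[:,2])[:,None]
def cloud(d):
    v,u=np.mgrid[0:480,0:640]
    r=ray(d,np.c_[u.ravel(),v.ravel()])
    p=(r*d['range_z'].reshape(-1,1))@d['pose'][:3,:3].T+d['pose'][:3,3]
    p[d['range_z'].ravel()==0]=np.nan
    return p.reshape(480,640,3)
E
python3 - <<'E'
from h import *
s=robot.state(); print(s['time_s'],s['tcp_pos'],s['orientation'],s['width'],robot.hold_point_z)
for n in('scene','top'):
    d=grab(n,n+'1.png'); print(n,d['mtx'],d['k1'],d['pose'].round(3))
    np.savez(n+'1.npz',**d)
E
```

```text
0.0 [ 187.53721413 -595.94052473  214.06919177] [[ 9.53902881e-01  3.00115386e-01 -2.18802852e-04]
 [ 3.00115442e-01 -9.53902265e-01  1.09063713e-03]
 [ 1.18600448e-04 -1.10602802e-03 -9.99999381e-01]] 94.71076349255769 18.8
scene [[527.69049145   0.         316.22880028]
 [  0.         527.69049145 243.66241848]
 [  0.           0.           1.        ]] -0.1434544461773224 [[ 8.160000e-01  3.550000e-01 -4.570000e-01  1.089092e+03]
 [ 5.790000e-01 -5.090000e-01  6.370000e-01 -8.072590e+02]
 [-6.000000e-03 -7.840000e-01 -6.200000e-01  8.282440e+02]
 [ 0.000000e+00  0.000000e+00  0.000000e+00  1.000000e+00]]
top [[553.50634518   0.         309.3545934 ]
 [  0.         553.50634518 241.55879028]
 [  0.           0.           1.        ]] -0.0931471891034043 [[-1.20000e-02 -9.97000e-01  8.10000e-02  4.58977e+02]
 [-1.00000e+00  1.30000e-02  1.10000e-02 -7.95700e+00]
 [-1.20000e-02 -8.10000e-02 -9.97000e-01  1.22387e+03]
 [ 0.00000e+00  0.00000e+00  0.00000e+00  1.00000e+00]]
```

View pics/scene1.png

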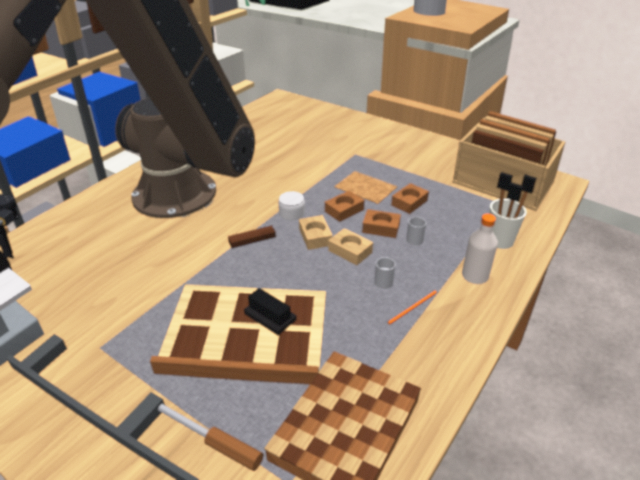

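View pics/top1.png

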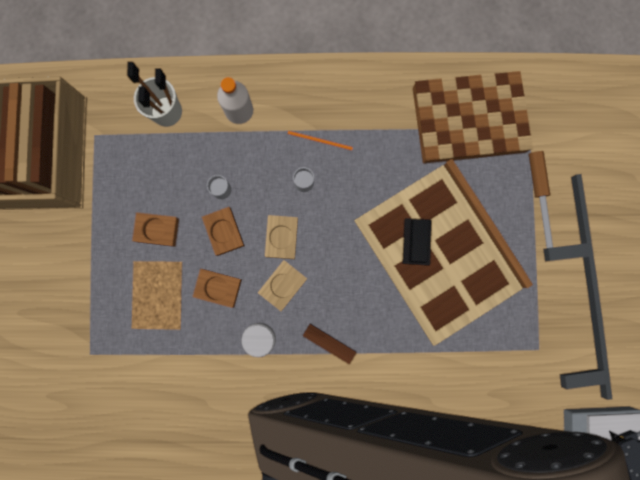

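The scene view shows five blocks lying bore up, two steel cups (415,230) and (385,272), a white puck (291,205) that isn't one of ours, the sander on the tray (270,310) and the mat (365,185). In the top view the blocks are at (155,229), (222,231), (281,237), (216,288), (282,286), the cups at (218,186) and (303,178), the sander at (418,242), the mat at (157,295), and the tray has its fence at the right, around (487,225).

```bash
python3 - <<'E'
from h import *
d=dict(np.load('top1.npz')); P=cloud(d); hsv=cv2.cvtColor(d['color'],cv2.COLOR_RGB2HSV)
for nm,(u,v) in dict(bench=(330,200),mat=(157,295),tray=(440,258),fence=(487,225)).items(): print(nm,P[v,u].round(1))
e=dict(np.load('scene1.npz')); Q=cloud(e)
# segment objects on bench & sander by height in top
Z=P[:,:,2]; m=np.zeros((480,640),np.uint8); m[120:370,95:350]=(Z[120:370,95:350]>15)
m2=np.zeros_like(m); m2[200:290,385:445]=(Z[200:290,385:445]>22)
for mm in (m,m2):
    n,l,st,c=cv2.connectedComponentsWithStats(mm)
    for i in range(1,n):
        if st[i,4]<100: continue
        k=l==i; z=Z[k]; zt=np.percentile(z,90)
        top=k&(Z>zt-6)
        cn=max(cv2.findContours(k.astype(np.uint8),0,1)[0],key=cv2.contourArea).reshape(-1,2)
        w=onplane(d,cn,zt)[:,:2].astype(np.float32)
        r=cv2.minAreaRect(w)
        # other view: points above 15 near that xy
        dd=np.hypot(Q[:,:,0]-r[0][0],Q[:,:,1]-r[0][1]); qq=Q[(dd<45)&(Q[:,:,2]>15)&(Q[:,:,2]<80)]
        zq=np.percentile(qq[:,2],90) if len(qq)>10 else None
        qt=qq[qq[:,2]>zq-5] if zq else None
        rq=cv2.minAreaRect(qt[:,:2].astype(np.float32)) if zq else None
        print(st[i],'zt',zt.round(1),'rect',np.round(r[0],1),np.round(r[1],1),round(r[2],1),'| scene z',zq and zq.round(1),rq and (np.round(rq[0],1),np.round(rq[1],1),round(rq[2],1)),'col',np.median(hsv[k],0))
# mat
H,S,V=cv2.split(hsv); roi=np.zeros((480,640),np.uint8); roi[255:335,125:188]=1
k=((H>5)&(H<25)&(S>90)&(roi>0)).astype(np.uint8)
cn=max(cv2.findContours(k,0,1)[0],key=cv2.contourArea).reshape(-1,2)
print('mat',cv2.minAreaRect(onplane(d,cn,4)[:,:2].astype(np.float32)))
# tray fields: dark brown
roi[:]=0; roi[150:345,355:525]=1
k=((V<110)&(S>110)&(roi>0)).astype(np.uint8)
for c in cv2.findContours(k,0,1)[0]:
    if cv2.contourArea(c)<300: continue
    r=cv2.minAreaRect(onplane(d,c.reshape(-1,2),12)[:,:2].astype(np.float32)); print('field',np.round(r[0],1),np.round(r[1],1),round(r[2],1))
E
```

```text
bench [650.9 -41.1   1.2]
mat [443.9 344.4   8.4]
tray [ 517.3 -279.1   18.8]
fence [ 586.1 -378.9   41. ]
[293 167  21  24 403] zt 58.6 rect [689.2  17.3] [42.7 49.9] 89.3 | scene z 55.4 (array([689.3,  15.8]), array([40.9, 46.9]), 30.8) col [120.   8. 147.]
[207 175  24  24 422] zt 58.8 rect [675.4 199.1] [54.2 42.4] 44.5 | scene z 55.6 (array([676.2, 201. ]), array([43.8, 48.6]), 5.9) col [120.   8. 135.]
[202 207  42  49 946] zt 37.6 rect [581.8 193.6] [92.6 66.6] 19.8 | scene z 34.5 (array([580.8, 193.2]), array([86.7, 72.4]), 16.5) col [ 14. 152. 132.]
[132 212  46  34 941] zt 37.6 rect [587.9 340.9] [96.2 65.3] 82.8 | scene z 34.5 (array([587.4, 341.4]), array([87.8, 68.8]), 86.6) col [ 14. 152. 131.]
[265 215  33  44 881] zt 37.5 rect [567.2  66.6] [64.7 90.6] 85.1 | scene z 35.1 (array([566.6,  65.5]), array([68.9, 89. ]), 83.9) col [ 18. 100. 163.]
[258 260  49  51 886] zt 37.7 rect [462.5  65. ] [64.2 90. ] 50.7 | scene z 35.0 (array([461.9,  64.4]), array([65.6, 88.7]), 51.0) col [ 18. 100. 163.]
[192 269  49  39 946] zt 37.7 rect [458.6 206.9] [93.4 64.7] 74.7 | scene z 
[... 267 characters left out ...]
36.3 -33.5] [117.   32.9] 57.8 | scene z 21.5 (array([335.6, -33.2]), array([89., 37.]), 55.7) col [ 10. 157.  84.]
[ 403  218   29   47 1247] zt 63.6 rect [ 551.5 -221.3] [57.7 97.6] 85.6 | scene z 61.5 (array([ 551.3, -230.2]), array([37.7, 88.6]), 85.5) col [110.  17.  30.]
mat ((443.90765380859375, 347.17376708984375), (109.77592468261719, 146.54335021972656), 89.3581771850586)
field [ 408.1 -287.5] [60.7 86.4] 31.2
field [ 463.1 -378.4] [61.1 86.4] 30.9
field [ 498.9 -232.9] [60.5 87. ] 30.8
field [ 553.7 -323.3] [61.  86.6] 31.4
field [ 589.6 -177.8] [61.5 86.9] 31.0
field [ 644.  -267.6] [60.8 88.1] 31.9
field [ 590.5 -382.4] [321.9   8.2] 31.1
field [ 745.3 -364.3] [232.5  27.4] 89.7
```

```bash
cat >> h.py <<'E'
def wrap(a): return (a+90)%180-90
def fields(d):
    hsv=cv2.cvtColor(d['color'],cv2.COLOR_RGB2HSV); H,S,V=cv2.split(hsv)
    roi=np.zeros((480,640),np.uint8); roi[150:345,355:525]=1
    out=[]
    for c in cv2.findContours(((V<110)&(S>110)&(roi>0)).astype(np.uint8),0,1)[0]:
        r=cv2.minAreaRect(onplane(d,c.reshape(-1,2),12)[:,:2].astype(np.float32))
        if 50<min(r[1])<75 and 75<max(r[1])<100: out.append(r[0])
    return np.array(out)
def tall(d,zlo,zhi,zpl,win,dz=0):
    """rects of patches whose height is in zlo..zhi, contour cast on plane zpl; closing angle = short side"""
    P=cloud(d); x0,x1,y0,y1=win
    k=((P[...,2]-dz>zlo)&(P[...,2]-dz<zhi)&(P[...,0]>x0)&(P[...,0]<x1)&(P[...,1]>y0)&(P[...,1]<y1)).astype(np.uint8)
    res=[]
    for c in cv2.findContours(k,0,1)[0]:
        if cv2.contourArea(c)<150: continue
        r=cv2.minAreaRect(onplane(d,c.reshape(-1,2),zpl)[:,:2].astype(np.float32))
        m=np.zeros_like(k); cv2.drawContours(m,[c],-1,1,-1)
        z=np.median(P[...,2][(m&k)>0])
        a=r[2] if r[1][0]<r[1][1] else r[2]+90
        res.append((*r[0],min(r[1]),max(r[1]),wrap(a),z))
    return np.array(sorted(res)).round(1)
BENCH=(390,780,-60,420)
def show(tasks):
    for n in('top','scene'):
        d=grab(n)
        for nm,args in tasks.items(): print(n,nm); print(tall(d,*args))
E
python3 - <<'E'
from h import *
np.set_printoptions(suppress=True)
d=dict(np.load('top1.npz')); e=dict(np.load('scene1.npz'))
for n,x in(('top',d),('scene',e)):
    P=cloud(x); q=P[(P[...,0]>500)&(P[...,0]<640)&(P[...,1]>-60)&(P[...,1]<-10)]; print(n,'bench z',np.median(q[:,2]))
    print(tall(x,28,42,34,BENCH)); print('cups',tall(x,50,70,58,BENCH)); print('sander',tall(x,52,70,61,(480,620,-290,-160)))
f=fields(d); print(f.round(1))
f=f[np.argsort(f@[.515,-.857])]; b=f[:3][np.argsort(-f[:3,0])]; a=f[3:][np.argsort(-f[3:,0])]
ex=(a-b).mean(0); ey=np.mean([a[0]-a[2],b[0]-b[2]],0)
t1=np.degrees(np.arctan2(ex[1],ex[0])); t2=np.degrees(np.arctan2(ey[1],ey[0]))-90
print('tray',f.mean(0),t1,t2,np.hypot(*ex),np.hypot(*ey)/2)
t=np.radians((t1+2*t2)/3); R=np.array([[np.cos(t),-np.sin(t)],[np.sin(t),np.cos(t)]])
for nm,p in zip(['a0','a1','a2','b0','b1','b2'],[(53,106),(53,0),(53,-106),(-53,106),(-53,0),(-53,-106)]): print(nm,(f.mean(0)+R@p).round(1))
E
```

```text
top bench z 1.8157348658941146
[[458.7 208.6  64.7  91.6 -15.3  34.8]
 [462.6  65.4  64.1  90.3  50.7  34.8]
 [567.7  67.1  64.4  90.4  85.   34.8]
 [582.4 195.3  64.9  91.6 -70.2  34.9]
 [588.9 343.7  64.8  92.7  -7.4  34.7]
 [682.7 206.2  35.3  35.6 -89.8  30.2]
 [695.1  16.8  35.4  37.1  -0.9  30.2]]
cups [[678.3 201.9  43.2  43.8 -89.9  57.9]
 [691.5  17.3  42.8  45.6  89.3  58.5]]
sander [[ 554.  -227.3   36.    92.4   85.3   61.4]]
scene bench z 0.03545222911122892
[[459.1 202.7  70.6  98.1 -15.7  32.6]
 [511.5  55.9 101.3 207.7  82.4  32.8]
 [582.1 189.   75.8  88.1 -69.8  32.8]
 [587.8 337.7  71.   95.8  -6.8  32.4]]
cups [[677.5 195.4  42.4  51.9  26.   54.8]
 [691.8  11.5  40.6  52.5  30.3  54.5]]
sander [[ 556.2 -234.1   40.7   95.8   86.    59.9]]
[[ 408.1 -287.5]
 [ 463.1 -378.4]
 [ 498.9 -232.9]
 [ 553.7 -323.3]
 [ 589.6 -177.8]
 [ 644.  -267.6]]
tray [ 526.2278951  -277.92115021] -58.80665142181719 -58.684348860065974 105.63611986584553 106.03363723197981
a0 [ 644.3 -268.2]
a1 [ 553.7 -323.2]
a2 [ 463.1 -378.2]
b0 [ 589.3 -177.6]
b1 [ 498.7 -232.6]
b2 [ 408.1 -287.7]
```

Request:
{"method": "play_rows", "body": {"xyz": [[366,368,-90],[366,368,-90],[366,368,-90],[366,368,-90],[366,368,-90],[366,368,-90],[366,368,-90],[366,368,-90],[366,368,-90],[366,368,-90]], "turn": [-0.387,-0.387,-0.387,-0.387,-0.387,-0.387,-0.387,-0.387,-0.387,-0.387], "fingers": [1,1,1,1,1,1,1,1,1,1], "squeeze": 30}}

```text
time_s: 1.35
tcp_pos: [554.3, -226.6, 123.9]
orientation: [[0.997, -0.079, -0.001], [-0.079, -0.997, 0.001], [-0.001, -0.0, -1.0]]
force: [-0.1, -0.2, -0.1]
width: 94.8
grasp_force: 0.0
```

Request:
{"method": "play_rows", "body": {"xyz": [[0,0,-50],[0,0,-80],[0,0,-91],[0,0,-91],[0,0,-91],[0,0,-91],[0,0,-91],[0,0,-91],[0,0,-91],[0,0,-91]], "turn": [0,0,0,0,0,0,0,0,0,0], "fingers": [1,1,1,1,-1,-1,-1,-1,-1,-1], "squeeze": 30}}

```text
time_s: 2.6
tcp_pos: [553.6, -228.2, 33.7]
orientation: [[0.997, -0.082, -0.0], [-0.082, -0.997, -0.0], [-0.0, 0.0, -1.0]]
force: [-0.4, 0.1, 0.0]
width: 40.4
grasp_force: 0.0
```

```bash
python3 - <<'E'
from h import *
s=robot.state(); print(s['time_s'],s['tcp_pos'],s['width'],s['grasp_force'],s['force'],s['q'])
E
```

```text
2.6 [ 553.58602101 -228.1835611    33.66231619] 40.439568185776615 0.0 [-0.39692167  0.13921242  0.02251549] [-2.87169515e+01  3.90966280e+01  1.01915282e+02 -9.79478632e-03
  3.89884928e+01  6.59972170e+01]
```

Request:
{"method": "play_rows", "body": {"xyz": [[0,0,0],[0,0,0],[0,0,0],[0,0,15],[0,0,40],[0,0,70],[0,0,90],[0,0,100],[0,0,100],[0,0,100]], "turn": [0,0,0,0,0,0,0,0,0,0], "fingers": [-1,-1,-1,-1,-1,-1,-1,-1,-1,-1], "squeeze": 30}}

```text
time_s: 3.85
tcp_pos: [553.2, -228.0, 132.9]
orientation: [[0.997, -0.082, -0.001], [-0.082, -0.997, 0.001], [-0.001, -0.0, -1.0]]
force: [-0.2, 0.3, -2.5]
width: 35.8
grasp_force: 30.0
```

```bash
python3 - <<'E'
from h import *
s=robot.state(); print(s['width'],s['grasp_force'],s['force'])
f=fields(grab('top','t2.png')); print(f.round(1),robot.state()['time_s'])
E
```

```text
35.78550187975943 29.98476952314377 [-0.21603155  0.30619471 -2.54873574]
[] 3.9
```

Held (36 mm ridge, 1.8 N weight). Carry to the mat.

Request:
{"method": "play_rows", "body": {"xyz": [[-15,55,0],[-26,110,0],[-37,170,0],[-48,230,0],[-59,290,0],[-70,350,0],[-80,410,0],[-90,470,0],[-100,530,0],[-110,575,0]], "turn": [0.02,0.04,0.06,0.07,0.07,0.07,0.07,0.07,0.07,0.07], "fingers": [-1,-1,-1,-1,-1,-1,-1,-1,-1,-1]}}

```text
time_s: 5.15
tcp_pos: [442.7, 349.1, 132.9]
orientation: [[1.0, -0.011, -0.001], [-0.011, -1.0, -0.001], [-0.001, 0.001, -1.0]]
force: [1.0, -0.7, -3.2]
width: 36.0
grasp_force: 30.0
```

```bash
python3 - <<'E'
from h import *
s=robot.state(); print(s['width'],s['grasp_force'],s['tcp_pos'],s['q'][5])
d=grab('scene','s3.png'); P=cloud(d)
E
```

```text
35.99885292831899 29.984522759914398 [442.6907449  349.051595   132.93665554] 122.17957757825697
```

Request:
{"method": "play_rows", "body": {"xyz": [[0,0,-40],[0,0,-75],[0,0,-95],[0,0,-103],[0,0,-107],[0,0,-107],[0,0,-107],[0,0,-107],[0,0,-107],[0,0,-107]], "turn": [0,0,0,0,0,0,0,0,0,0], "fingers": [-1,-1,-1,-1,-1,-1,-1,0,0.3,0.3]}}

```text
time_s: 6.45
tcp_pos: [443.7, 346.9, 26.9]
orientation: [[1.0, -0.012, 0.0], [-0.012, -1.0, 0.0], [0.0, -0.0, -1.0]]
force: [-0.4, -0.0, 0.2]
width: 58.9
grasp_force: 0.0
```

Request:
{"method": "play_rows", "body": {"xyz": [[0,0,0],[0,0,0],[0,0,30],[0,0,70],[0,0,124],[0,0,124],[50,-50,124],[100,-100,124],[140,-155,124],[140,-155,124]], "turn": [0,0,0,0,0.1,0.2,0.3,0.34,0.34,0.34], "fingers": [0.3,0.3,0.3,0.6,1,1,1,1,1,1]}}

```text
time_s: 7.7
tcp_pos: [585.2, 189.1, 150.4]
orientation: [[0.948, 0.319, 0.0], [0.319, -0.948, -0.0], [0.0, 0.0, -1.0]]
force: [-0.3, 0.1, 0.3]
width: 95.4
grasp_force: 0.0
```

```bash
python3 - <<'E'
from h import *
s=robot.state(); print(s['time_s'],s['width'],s['tcp_pos'],s['orientation'][:,1],s['q'])
d=grab('top','t4.png'); print('f',fields(d).round(1)); print(tall(d,28,46,34,BENCH)); print(tall(d,46,70,53,(370,530,290,420)))
d=grab('scene','s4.png')
E
```

```text
7.7 95.41202598242145 [585.18676345 189.11970306 150.42894256] [ 3.19195122e-01 -9.47688972e-01  2.94542130e-04] [ 1.17656416e+01  3.12135477e+01  9.47514985e+01 -2.04649564e-02
  5.40313400e+01  8.31634036e+01]
f [[ 408.1 -287.3]
 [ 463.3 -378.4]
 [ 498.9 -232.7]
 [ 553.7 -323.3]
 [ 589.5 -177.6]
 [ 644.6 -268.6]]
[[454.4 166.8  30.1  70.4 -78.8  35. ]
 [462.7  65.4  64.1  90.3  50.7  35. ]
 [567.8  67.2  64.2  90.3  85.   34.9]
 [696.2  16.7  37.2  37.5 -46.1  30.5]]
[]
```

View pics/t4.png

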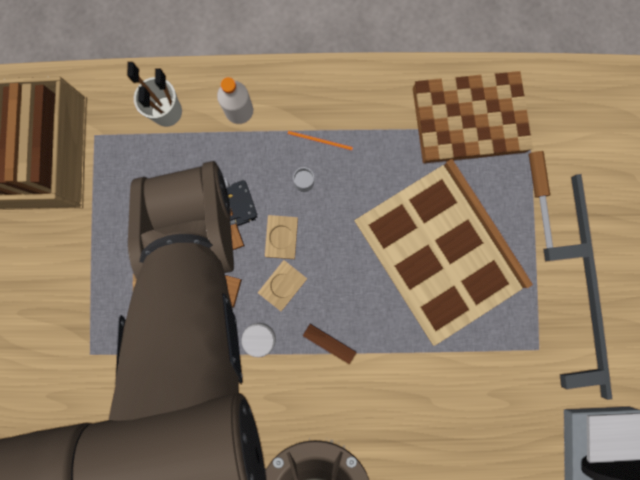

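The arm hides the left part of the top view; the tray is now clear, with all six fields seen. I'll check the left half from the scene view.

```bash
python3 - <<'E'
from h import *
d=grab('scene','s5.png'); print(tall(d,28,42,34,BENCH)); print('mat',tall(d,46,70,53,(370,530,290,420)))
E
```

```text
[[459.4 203.2  70.8  97.4 -14.8  32.7]
 [510.8  54.8 101.8 206.5  82.9  32.9]
 [582.1 189.4  75.   88.1 -69.6  32.9]
 [587.3 336.7  70.3  97.9  -6.7  32.4]]
mat [[443.9 339.9  45.6  89.9 -89.6  52.1]]
```

View pics/s5.png

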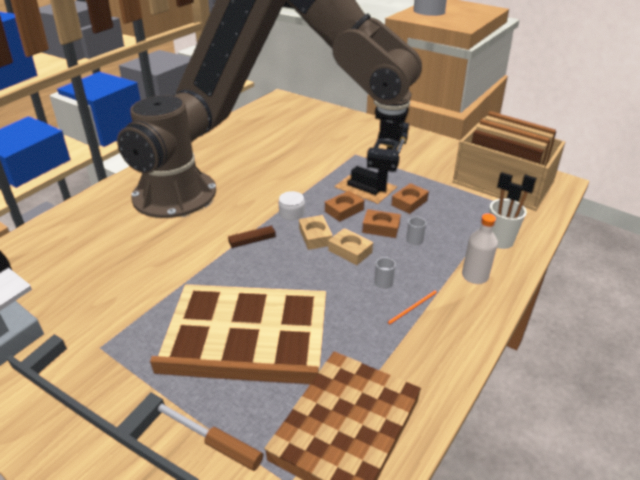

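Request:
{"method": "play_rows", "body": {"xyz": [[-1.5,2.7,-50],[-1.5,2.7,-100],[-1.5,2.7,-130],[-1.5,2.7,-143],[-1.5,2.7,-143],[-1.5,2.7,-143],[-1.5,2.7,-143],[-1.5,2.7,-143],[-1.5,2.7,-143],[-1.5,2.7,-143]], "turn": [0.017,0.017,0.017,0.017,0.017,0.017,0.017,0.017,0.017,0.017], "fingers": [1,1,1,1,1,-1,-1,-1,-1,-1], "squeeze": 30}}

```text
time_s: 9.1
tcp_pos: [582.2, 194.5, 8.1]
orientation: [[0.941, 0.338, 0.001], [0.338, -0.941, 0.0], [0.001, 0.0, -1.0]]
force: [-1.4, -0.6, 6.5]
width: 63.8
grasp_force: 30.0
```

Request:
{"method": "play_rows", "body": {"xyz": [[0,0,0],[0,0,20],[0,0,60],[0,0,90],[0,0,90],[0,0,90]], "turn": [0,0,0,0,0,0], "fingers": [-1,-1,-1,-1,-1,-1]}}

```text
time_s: 9.85
tcp_pos: [581.5, 194.3, 96.6]
orientation: [[0.941, 0.338, -0.001], [0.338, -0.941, -0.0], [-0.001, -0.0, -1.0]]
force: [-0.3, -0.1, -1.5]
width: 63.7
grasp_force: 30.0
```

```bash
python3 - <<'E'
from h import *
s=robot.state(); print(s['time_s'],s['width'],s['grasp_force'],s['force'],s['tcp_pos'],s['orientation'][:,1],s['q'][[0,5]])
E
```

```text
9.85 63.692780779241964 29.999956333776936 [-0.32140454 -0.08966201 -1.47073585] [581.53210995 194.32874881  96.57559537] [ 3.37949970e-01 -9.41164074e-01 -5.81843400e-05] [12.31124291 82.56606861]
```

Request:
{"method": "play_rows", "body": {"xyz": [[8,-50,5],[16,-105,5],[24,-160,5],[32,-215,5],[40,-270,5],[48,-325,5],[54,-380,5],[60,-430,5],[62.2,-462.7,5],[62.2,-462.7,5]], "turn": [-0.12,-0.29,-0.46,-0.63,-0.8,-0.97,-1.12,-1.26,-1.37,-1.37], "fingers": [-1,-1,-1,-1,-1,-1,-1,-1,-1,-1]}}

```text
time_s: 11.1
tcp_pos: [643.4, -270.3, 100.3]
orientation: [[0.516, -0.857, -0.002], [-0.857, -0.516, 0.001], [-0.002, 0.002, -1.0]]
force: [-0.3, 0.6, -2.4]
width: 63.6
grasp_force: 30.0
```

```bash
python3 - <<'E'
from h import *
s=robot.state(); print(s['time_s'],s['width'],s['grasp_force'],s['force'],s['tcp_pos'],np.degrees(np.arctan2(*s['orientation'][[1,0],1])),s['q'][[0,5]])
d=grab('top'); print(tall(d,28,46,34,BENCH)); print(tall(d,46,70,53,(370,530,290,420)),fields(d))
s=robot.state(); print(s['time_s'],s['tcp_pos'])
E
```

```text
11.1 63.57715648651023 30.000384584418498 [-0.26311576  0.57337153 -2.43083248] [ 643.36006344 -270.32580597  100.27961446] -148.94514339988444 [-28.20445769 120.75021006]
[[458.6 208.5  64.6  91.9 -15.3  34.8]
 [567.7  67.1  64.3  90.5  84.9  35. ]
 [588.9 343.7  64.8  92.7  -7.4  35. ]
 [683.1 206.4  36.9  39.1 -15.1  30.2]
 [696.5  17.9  37.7  37.8 -22.3  30.7]]
[[444.9 345.6  37.   89.5 -89.6  53.7]] [[ 588.8828125  -178.59011841]]
11.15 [ 643.40220662 -268.67803672  100.54030903]
```

Request:
{"method": "play_rows", "body": {"xyz": [[0,0,-30],[0,0,-60],[0,0,-75],[0,0,-80],[0,0,-82],[0,0,-82],[0,0,-82],[0,0,-82],[0,0,-82],[0,0,-82]], "turn": [0,0,0,0,0,0,0,0,0,0], "fingers": [-1,-1,-1,-1,-1,-1,0.6,0.8,0.8,0.8]}}

```text
time_s: 12.4
tcp_pos: [644.3, -268.2, 20.8]
orientation: [[0.519, -0.855, 0.0], [-0.855, -0.519, -0.0], [0.0, -0.0, -1.0]]
force: [0.9, 0.3, -0.2]
width: 85.2
grasp_force: 0.0
```

Request:
{"method": "play_rows", "body": {"xyz": [[0,0,30],[0,0,82],[-30,60,82],[-60,120,82],[-76.6,180,82],[-76.6,240,82],[-76.6,300,82],[-76.6,335,82],[-76.6,335,82]], "turn": [0,0,0.15,0.3,0.45,0.6,0.75,0.94,0.94], "fingers": [0.8,1,1,1,1,1,1,1,1]}}

```text
time_s: 13.52
tcp_pos: [567.5, 69.2, 102.8]
orientation: [[0.997, -0.08, 0.0], [-0.08, -0.997, 0.0], [0.0, -0.0, -1.0]]
force: [-0.6, -0.2, 0.3]
width: 95.2
grasp_force: 0.0
```

```bash
cat >> h.py <<'E'
TRAY=(360,700,-440,-120)
CELL=dict(a0=(644.3,-268.3),a1=(553.7,-323.3),a2=(463.1,-378.3),b0=(589.4,-177.6),b1=(498.8,-232.7),b2=(408.1,-287.6))
def st():
    s=robot.state(); print('t',s['time_s'],'w',round(s['width'],1),'g',round(s['grasp_force'],1),s['force'].round(1),s['tcp_pos'].round(1),'yaw',np.degrees(np.arctan2(*s['orientation'][[1,0],1])).round(1),s['q'][[0,5]].round(0))
def tray(d):
    for r in tall(d,40,54,46,TRAY):
        if r[2]<40: continue
        c=min(CELL,key=lambda k:np.hypot(*(np.array(CELL[k])-r[:2]))); print('tray',c,r,'err',(r[:2]-CELL[c]).round(1))
E
python3 - <<'E'
from h import *
st(); d=grab('top'); tray(d); print(tall(d,28,42,34,BENCH)); st()
E
```

```text
t 13.525 w 95.2 g 0.0 [-0.6 -0.2  0.3] [567.5  69.2 102.8] yaw -94.6 [ 0. 95.]
tray a0 [ 645.8 -265.8   64.3   93.8   31.2   46.7] err [1.5 2.5]
[[466.1 235.8  35.1  64.9  73.9  34.6]
 [588.8 344.   64.9  92.4  -7.2  34.9]
 [682.7 206.3  35.2  35.5  89.   30.4]
 [696.2  16.7  33.2  37.1  -0.9  30.2]]
t 13.575 w 95.0 g 0.0 [ 0.2 -1.2 -0.7] [567.6  67.7 102.7] yaw -94.8 [ 0. 95.]
```

```bash
python3 - <<'E'
from h import *
np.set_printoptions(suppress=True)
t=grab('top','t6.png'); d=grab('scene','s6.png')
for x,lo in((t,43),(d,41.5)): print(tall(x,lo,56,46,(580,700,-330,-200)))
# scene fields
hsv=cv2.cvtColor(d['color'],cv2.COLOR_RGB2HSV); H,S,V=cv2.split(hsv)
roi=np.zeros((480,640),np.uint8); roi[285:366,165:325]=1
for c in cv2.findContours(((V<115)&(S>110)&(roi>0)).astype(np.uint8),0,1)[0]:
    if cv2.contourArea(c)<200: continue
    r=cv2.minAreaRect(onplane(d,c.reshape(-1,2),12)[:,:2].astype(np.float32)); print(np.round(r[0],1),np.round(r[1],1),round(r[2],1))
a=cv2.resize(t['color'][150:350,350:550],(400,400),interpolation=cv2.INTER_CUBIC); b=cv2.resize(d['color'][270:390,150:340],(634,400),interpolation=cv2.INTER_CUBIC)
cv2.imwrite('pics/c6.png',np.hstack([a,b])[:,:800,::-1])
E
```

```text
[[ 646.1 -266.3   64.3   92.8   31.2   46.9]]
[[ 645.1 -269.5   64.9   93.6   30.9   44.9]]
[ 551.3 -324.8] [55.5 80.5] 30.7
[ 460.4 -379.3] [55.5 79.6] 31.4
[ 582.6 -173.2] [54.1 62.9] 30.5
[ 496.4 -234.3] [55.1 79.9] 30.8
[ 405.7 -289.2] [54.6 78.6] 31.5
```

View pics/c6.png

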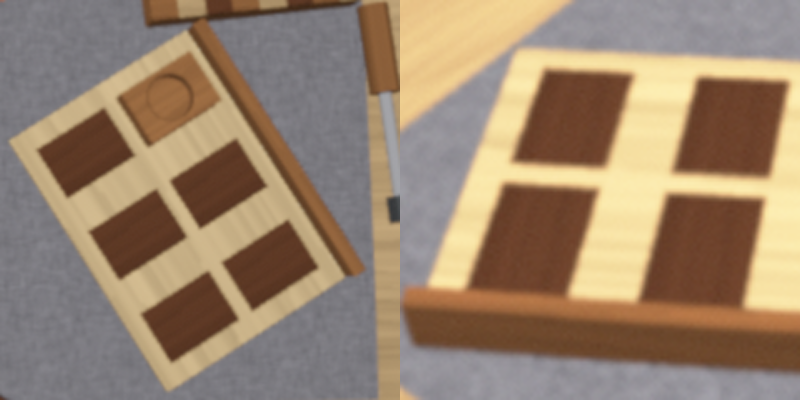

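The crop shows the block on a0, square, with all other fields bare. Both views put it about 2.7 mm too far along tray +y, and the top camera reads about (2.4, 1.3) mm too high against the robot frame. I'll correct for that from here on and fix a0 after a1.

Request:
{"method": "play_rows", "body": {"xyz": [[-1.8,-1.5,-40],[-1.8,-1.5,-75],[-1.8,-1.5,-95],[-1.8,-1.5,-95],[-1.8,-1.5,-95],[-1.8,-1.5,-95],[-1.8,-1.5,-95],[-1.8,-1.5,-95],[-1.8,-1.5,-95],[-1.8,-1.5,-95]], "turn": [0,0,0,0,0,0,0,0,0,0], "fingers": [1,1,1,1,-1,-1,-1,-1,-1,-1], "squeeze": 30}}

```text
time_s: 14.92
tcp_pos: [566.2, 65.4, 8.2]
orientation: [[0.996, -0.085, 0.001], [-0.085, -0.996, -0.0], [0.001, 0.0, -1.0]]
force: [-0.9, 0.6, 7.5]
width: 63.9
grasp_force: 30.0
```

Request:
{"method": "play_rows", "body": {"xyz": [[0,0,0],[0,0,20],[0,0,60],[0,0,95],[0,-40,95],[0,-90,95],[0,-140,95],[0,-190,95],[0,-240,95],[-5,-290,95]], "turn": [0,0,0,0,-0.1,-0.25,-0.4,-0.55,-0.7,-0.85], "fingers": [-1,-1,-1,-1,-1,-1,-1,-1,-1,-1]}}

```text
time_s: 16.18
tcp_pos: [560.6, -226.3, 102.4]
orientation: [[0.59, -0.808, -0.0], [-0.808, -0.59, 0.0], [-0.0, 0.0, -1.0]]
force: [0.9, -0.3, -2.6]
width: 64.1
grasp_force: 30.0
```

```bash
python3 - <<'E'
from h import *
st()
E
```

```text
t 16.175 w 64.1 g 30.0 [ 0.9 -0.3 -2.6] [ 560.6 -226.3  102.4] yaw -143.9 [-28. 116.]
```

Request:
{"method": "play_rows", "body": {"xyz": [[-5,-50,0],[-9.6,-99.9,0],[-9.6,-99.9,0],[-9.6,-99.9,-30],[-9.6,-99.9,-60],[-9.6,-99.9,-76],[-9.6,-99.9,-82],[-9.6,-99.9,-82],[-9.6,-99.9,-82],[-9.6,-99.9,-82]], "turn": [-0.05,-0.092,-0.092,-0.092,-0.092,-0.092,-0.092,-0.092,-0.092,-0.092], "fingers": [-1,-1,-1,-1,-1,-1,-1,-1,-1,0.7]}}

```text
time_s: 17.42
tcp_pos: [551.6, -324.8, 21.3]
orientation: [[0.517, -0.856, 0.001], [-0.856, -0.517, -0.001], [0.001, -0.0, -1.0]]
force: [-0.6, -0.0, 0.2]
width: 69.7
grasp_force: 0.0
```

Request:
{"method": "play_rows", "body": {"xyz": [[0,0,0],[0,0,0],[0,0,0],[0,0,40],[0,0,82],[45,28,82],[93,56.4,82],[93,56.4,82],[93,56.4,82]], "turn": [0,0,0,0,0,0,0,0,0], "fingers": [0.7,0.7,0.7,0.7,0.7,0.7,0.7,0.7,0.7]}}

```text
time_s: 18.55
tcp_pos: [643.8, -268.1, 102.3]
orientation: [[0.518, -0.856, -0.001], [-0.856, -0.518, 0.0], [-0.001, 0.001, -1.0]]
force: [0.3, -0.3, 0.3]
width: 81.0
grasp_force: 0.0
```

```bash
python3 - <<'E'
from h import *
st()
d=grab('scene','s7.png'); print(tall(d,41.5,56,46,TRAY)); print(tall(d,28,42,34,BENCH))
t=grab('top'); print(tall(t,43,56,46,TRAY))
E
```

```text
t 18.55 w 81.0 g 0.0 [ 0.3 -0.3  0.3] [ 643.8 -268.1  102.3] yaw -148.8 [-28. 121.]
[[ 552.6 -327.1   65.1   93.1   31.8   45.1]
 [ 645.  -269.4   64.9   93.1   31.    44.8]]
[[459.8 203.5  70.2  96.5 -14.7  33. ]
 [473.9  73.3  36.2  98.1  49.3  32.5]
 [587.2 338.1  70.   95.9  -7.9  32.2]]
[]
```

Request:
{"method": "play_rows", "body": {"xyz": [[0,0,-45],[0,0,-75],[0,0,-82],[0,0,-82],[0,0,-82],[0,0,-82],[0,0,-82],[0,0,-82],[0,0,-79],[-2.4,-1.4,-79]], "turn": [0,0,0,0,0,0,0,0,0,0], "fingers": [0.7,0.7,0.7,-1,-1,-1,-1,-1,-1,-1]}}

```text
time_s: 19.9
tcp_pos: [641.9, -269.5, 23.9]
orientation: [[0.517, -0.856, 0.0], [-0.856, -0.517, -0.0], [0.0, -0.0, -1.0]]
force: [-0.7, -0.2, -2.0]
width: 63.9
grasp_force: 30.0
```

Request:
{"method": "play_rows", "body": {"xyz": [[0,0,0],[0,0,-3],[0,0,-3],[0,0,-3],[0,0,-3],[0,0,-3],[0,0,40],[0,0,82],[-50,50,82],[-90,100,82]], "turn": [0,0,0,0,0,0,0,0,0.1,0.2], "fingers": [-1,-1,-1,0.7,0.7,0.7,0.8,1,1,1]}}

```text
time_s: 21.15
tcp_pos: [556.8, -176.4, 105.8]
orientation: [[0.679, -0.735, 0.001], [-0.735, -0.679, -0.0], [0.001, -0.0, -1.0]]
force: [0.8, 0.6, -0.3]
width: 95.0
grasp_force: 0.0
```

```bash
python3 - <<'E'
from h import *
st()
d=grab('scene','s8.png'); print(tall(d,41.5,56,46,TRAY))
t=grab('top','t8.png'); print(tall(t,43,56,46,TRAY)); print(tall(t,28,42,34,BENCH))
E
```

```text
t 21.15 w 95.0 g 0.0 [ 0.8  0.6 -0.3] [ 556.8 -176.4  105.8] yaw -137.3 [-24. 113.]
[[ 553.  -327.1   65.2   93.4   31.8   45.1]
 [ 642.1 -270.4   64.9   93.4   30.7   44.9]]
[[ 558.8 -358.5   42.    82.9   79.8   46.7]
 [ 650.7 -279.8   63.4   64.5  -58.8   47. ]]
[[458.6 208.5  64.6  91.8 -15.4  34.9]
 [462.7  65.5  64.   90.3  50.9  34.6]
 [588.9 343.8  64.8  92.5  -7.4  35. ]
 [682.7 205.1  35.5  37.5  -1.   30.2]
 [695.1  16.8  35.4  37.1  -0.7  30.7]]
```

Request:
{"method": "play_rows", "body": {"xyz": [[-20,55,0],[-40,110,0],[-65,165,0],[-85,215,0],[-90.7,233.5,0],[-90.7,233.5,0],[-90.7,233.5,-50],[-90.7,233.5,-85],[-90.7,233.5,-98],[-90.7,233.5,-98]], "turn": [0.05,0.1,0.141,0.141,0.141,0.141,0.141,0.141,0.141,0.141], "fingers": [1,1,1,1,1,1,1,1,1,1]}}

```text
time_s: 22.5
tcp_pos: [467.6, 55.8, 7.4]
orientation: [[0.773, -0.634, -0.001], [-0.634, -0.773, -0.0], [-0.001, 0.001, -1.0]]
force: [0.4, 0.3, -0.1]
width: 94.8
grasp_force: 0.0
```

Request:
{"method": "play_rows", "body": {"xyz": [[0,0,0],[0,0,0],[0,0,0],[0,0,0],[0,0,0],[0,0,0],[0,0,20],[0,0,60],[0,0,95],[0,0,95]], "turn": [0,0,0,0,0,0,0,0,0,0], "fingers": [1,-1,-1,-1,-1,-1,-1,-1,-1,-1]}}

```text
time_s: 23.75
tcp_pos: [468.1, 56.4, 104.4]
orientation: [[0.774, -0.634, 0.004], [-0.634, -0.774, -0.0], [0.003, -0.002, -1.0]]
force: [1.3, -0.5, -2.3]
width: 63.7
grasp_force: 30.0
```

```bash
python3 - <<'E'
from h import *
st()
E
```

```text
t 23.75 w 63.7 g 30.0 [ 1.3 -0.5 -2.3] [468.1  56.4 104.4] yaw -129.3 [ -1. 128.]
```

Request:
{"method": "play_rows", "body": {"xyz": [[0,-45,0],[0,-100,0],[0,-155,0],[0,-210,0],[0,-265,0],[0,-320,0],[0,-375,0],[-1.6,-420,0],[-1.6,-444.1,0],[-1.6,-444.1,0]], "turn": [-0.05,-0.1,-0.15,-0.2,-0.25,-0.3,-0.341,-0.341,-0.341,-0.341], "fingers": [-1,-1,-1,-1,-1,-1,-1,-1,-1,-1]}}

```text
time_s: 25.0
tcp_pos: [464.9, -388.6, 100.7]
orientation: [[0.516, -0.857, -0.002], [-0.857, -0.516, 0.001], [-0.002, 0.001, -1.0]]
force: [-0.8, 0.0, -1.1]
width: 63.8
grasp_force: 30.0
```

```bash
python3 - <<'E'
from h import *
st(); t=grab('top'); st(); print(tall(t,28,42,34,BENCH)); tray(t)
E
```

```text
t 25.0 w 63.8 g 30.0 [-0.8  0.  -1.1] [ 464.9 -388.6  100.7] yaw -149.0 [-46. 103.]
t 25.05 w 63.8 g 30.0 [ 0.3  0.  -1.8] [ 465.  -387.4  100.9] yaw -148.9 [-46. 103.]
[[458.6 208.5  64.6  91.8 -15.4  34.8]
 [588.9 343.9  64.8  92.4  -7.4  35. ]
 [682.7 206.2  35.3  35.7 -89.8  30.6]
 [695.1  17.8  35.4  39.3  -0.9  30.2]]
tray a1 [ 552.7 -323.1   64.9   91.6   31.1   46.5] err [-1.   0.2]
tray a0 [ 642.8 -266.6   64.4   94.1   31.    46.6] err [-1.5  1.7]
```

Request:
{"method": "play_rows", "body": {"xyz": [[0.5,0,-30],[0.5,0,-60],[0.5,0,-74],[0.5,0,-79],[0.5,0,-79],[0.5,0,-79]], "turn": [0,0,0,0,0,0], "fingers": [-1,-1,-1,-1,-1,-1]}}

```text
time_s: 25.8
tcp_pos: [466.6, -387.9, 24.6]
orientation: [[0.517, -0.856, 0.001], [-0.856, -0.517, -0.001], [0.001, -0.0, -1.0]]
force: [0.1, 0.5, -1.4]
width: 64.1
grasp_force: 30.0
```

Bottom is ~4 mm above the tray; finish lowering and release.

Request:
{"method": "play_rows", "body": {"xyz": [[-0.5,-0.3,-3.5],[-0.5,-0.3,-3.5],[-0.5,-0.3,-3.5],[-0.5,-0.3,-3.5],[-0.5,-0.3,-3.5],[-0.5,-0.3,-3.5],[-0.5,-0.3,35],[-0.5,-0.3,79],[-0.5,-0.3,79]], "turn": [0,0,0,0,0,0,0,0,0], "fingers": [-1,-1,0.7,0.7,0.7,0.7,0.7,0.7,0.7]}}

```text
time_s: 26.92
tcp_pos: [466.8, -389.0, 105.8]
orientation: [[0.517, -0.856, 0.004], [-0.856, -0.517, -0.004], [0.005, -0.001, -1.0]]
force: [0.7, -0.4, 0.2]
width: 80.5
grasp_force: 0.0
```

Request:
{"method": "play_rows", "body": {"xyz": [[-10,55,0],[-10,110,0],[-10,165,0],[-10,220,0],[-10,275,0],[-10,330,0],[-10,385,0],[-10,385,0],[-10,385,0]], "turn": [0.18,0.36,0.54,0.72,0.9,1.08,1.26,1.44,1.57], "fingers": [1,1,1,1,1,1,1,1,1]}}

```text
time_s: 28.05
tcp_pos: [455.4, -2.0, 102.1]
orientation: [[0.853, 0.523, -0.001], [0.523, -0.853, 0.0], [-0.001, -0.0, -1.0]]
force: [0.4, -1.0, 0.1]
width: 94.9
grasp_force: 0.0
```

```bash
python3 - <<'E'
from h import *
st(); t=grab('top','t9.png'); st(); print(tall(t,28,42,34,BENCH)); print(tall(t,43,56,46,TRAY)); tray(t)
d=grab('scene','s9.png'); print(tall(d,41.5,56,46,TRAY)); print(tall(d,28,42,34,BENCH))
E
```

```text
t 28.05 w 94.9 g 0.0 [ 0.4 -1.   0.1] [455.4  -2.  102.1] yaw -58.5 [-9. 50.]
t 28.1 w 94.8 g 0.0 [0.6 0.2 0.6] [455.4  -2.4 102.1] yaw -58.2 [-9. 50.]
[[458.6 208.5  64.6  91.9 -15.3  34.8]
 [588.9 344.1  64.9  92.1  -7.2  34.9]
 [682.7 205.1  35.5  37.5  -1.   30.7]
 [695.1  16.8  35.4  37.1  -0.7  30.3]]
[[ 461.7 -377.2   64.1   92.9   31.2   46.5]
 [ 552.5 -323.3   64.7   91.6   30.8   46.9]
 [ 643.1 -267.1   64.4   93.1   31.    46.9]]
tray a2 [ 461.4 -376.9   64.5   93.1   30.2   46.3] err [-1.7  1.4]
tray a1 [ 552.6 -323.2   64.9   91.6   30.8   46.6] err [-1.1  0.1]
tray a0 [ 643.  -267.    64.4   93.2   31.    46.6] err [-1.3  1.3]
[[ 461.8 -380.8   66.2   96.3   29.4   45.2]
 [ 553.3 -327.5   65.5   94.4   32.3   45.1]
 [ 642.4 -270.8   64.9   94.4   30.7   44.9]]
[[460.3 202.8  72.5  97.4 -15.5  32.8]
 [587.8 338.1  71.   95.   -6.8  32.1]]
```

Request:
{"method": "play_rows", "body": {"xyz": [[0,55,0],[0,110,0],[1.6,165,0],[1.6,209.8,0],[1.6,209.8,0],[1.6,209.8,0],[1.6,209.8,0]], "turn": [0.18,0.36,0.54,0.7,0.759,0.759,0.759], "fingers": [1,1,1,1,1,1,1]}}

```text
time_s: 29.02
tcp_pos: [457.3, 206.2, 102.4]
orientation: [[0.269, 0.963, -0.0], [0.963, -0.269, -0.0], [-0.0, -0.0, -1.0]]
force: [0.7, 0.2, -0.7]
width: 95.3
grasp_force: 0.0
```

```bash
python3 - <<'E'
from h import *
st(); d=grab('scene','s10.png'); print(tall(d,28,42,34,BENCH)); st()
E
```

```text
t 29.025 w 95.3 g 0.0 [ 0.7  0.2 -0.7] [457.3 206.2 102.4] yaw -15.6 [17. 32.]
[[459.4 203.5  70.8  96.6 -14.8  32.8]
 [587.7 337.9  70.9  95.4  -6.9  32.3]]
t 29.075 w 95.0 g 0.0 [-0.3  0.6  0.1] [457.4 206.2 102.5] yaw -15.6 [17. 32.]
```

Request:
{"method": "play_rows", "body": {"xyz": [[-0.3,1.2,-40],[-0.3,1.2,-80],[-0.3,1.2,-95],[-0.3,1.2,-95],[-0.3,1.2,-95],[-0.3,1.2,-95],[-0.3,1.2,-95],[-0.3,1.2,-95],[-0.3,1.2,-95],[-0.3,1.2,-95]], "turn": [0,0,0,0,0,0,0,0,0,0], "fingers": [1,1,1,-1,-1,-1,-1,-1,-1,-1]}}

```text
time_s: 30.32
tcp_pos: [457.4, 208.1, 8.5]
orientation: [[0.266, 0.964, 0.001], [0.964, -0.266, 0.0], [0.001, 0.001, -1.0]]
force: [-1.6, 0.2, 8.4]
width: 63.9
grasp_force: 30.0
```

Request:
{"method": "play_rows", "body": {"xyz": [[0,0,0],[0,0,20],[0,0,60],[0,0,95],[0,0,95],[0,0,95]], "turn": [0,0,0,0,0,0], "fingers": [-1,-1,-1,-1,-1,-1]}}

```text
time_s: 31.08
tcp_pos: [456.6, 207.9, 102.0]
orientation: [[0.266, 0.964, -0.001], [0.964, -0.266, -0.0], [-0.0, -0.0, -1.0]]
force: [-0.5, 0.2, -1.7]
width: 63.9
grasp_force: 30.0
```

```bash
python3 - <<'E'
from h import *
st()
E
```

```text
t 31.075 w 63.9 g 30.0 [-0.5  0.2 -1.7] [456.6 207.9 102. ] yaw -15.4 [17. 32.]
```

Request:
{"method": "play_rows", "body": {"xyz": [[5,-45,0],[10,-100,0],[15,-155,0],[20,-210,0],[25,-265,0],[30,-320,0],[35,-375,0],[39.4,-420,0],[39.4,-442,0],[39.4,-442,0]], "turn": [0.1,0.2,0.3,0.4,0.5,0.6,0.7,0.8,0.814,0.814], "fingers": [-1,-1,-1,-1,-1,-1,-1,-1,-1,-1]}}

```text
time_s: 32.33
tcp_pos: [495.7, -235.0, 100.9]
orientation: [[-0.516, 0.856, -0.002], [0.856, 0.516, 0.001], [0.002, -0.001, -1.0]]
force: [0.3, 0.7, -0.9]
width: 63.9
grasp_force: 30.0
```

Request:
{"method": "play_rows", "body": {"xyz": [[0,0,-30],[0,0,-60],[0,0,-74],[0,0,-78],[0,0,-78],[0,0,-78]], "turn": [0,0,0,0,0,0], "fingers": [-1,-1,-1,-1,-1,-1]}}

```text
time_s: 33.08
tcp_pos: [496.8, -234.1, 25.5]
orientation: [[-0.518, 0.855, 0.001], [0.855, 0.518, -0.001], [-0.001, 0.001, -1.0]]
force: [0.4, 0.3, -1.9]
width: 63.6
grasp_force: 30.0
```

```bash
python3 - <<'E'
from h import *
st()
E
```

```text
t 33.075 w 63.6 g 30.0 [ 0.4  0.3 -1.9] [ 496.8 -234.1   25.5] yaw 31.2 [-32. -63.]
```

Request:
{"method": "play_rows", "body": {"xyz": [[0,0,-4.7],[0,0,-4.7],[0,0,-4.7],[0,0,-4.7],[0,0,-4.7],[0,0,-4.7],[0,0,35],[0,0,77],[10,55,77],[20,110,77]], "turn": [0,0,0,0,0,0,0,0,-0.1,-0.2], "fingers": [-1,-1,0.7,0.7,0.7,0.7,0.7,1,1,1]}}

```text
time_s: 34.33
tcp_pos: [516.7, -123.2, 102.3]
orientation: [[-0.333, 0.943, 0.001], [0.943, 0.333, -0.0], [-0.001, 0.001, -1.0]]
force: [0.6, 1.0, -0.3]
width: 95.0
grasp_force: 0.0
```

Request:
{"method": "play_rows", "body": {"xyz": [[10,55,0],[20,110,0],[30,165,0],[40,220,0],[50,275,0],[60,330,0],[71,385,0],[71,385,0],[71,385,0]], "turn": [-0.1,-0.2,-0.3,-0.4,-0.472,-0.472,-0.472,-0.472,-0.472], "fingers": [1,1,1,1,1,1,1,1,1]}}

```text
time_s: 35.45
tcp_pos: [587.0, 260.7, 101.3]
orientation: [[0.126, 0.992, -0.001], [0.992, -0.126, -0.0], [-0.001, -0.001, -1.0]]
force: [-0.6, -1.4, -0.2]
width: 95.1
grasp_force: 0.0
```

```bash
python3 - <<'E'
from h import *
st(); t=grab('top','t11.png'); st(); print(tall(t,28,42,34,BENCH)); print(tall(t,43,56,46,TRAY))
d=grab('scene','s11.png'); print(tall(d,41.5,56,46,TRAY)); print(tall(d,28,42,34,BENCH))
E
```

```text
t 35.45 w 95.1 g 0.0 [-0.6 -1.4 -0.2] [587.  260.7 101.3] yaw -7.2 [18. 25.]
t 35.5 w 95.1 g 0.0 [ 0.7 -0.8  0.1] [587.1 260.1 101.5] yaw -7.3 [18. 25.]
[[682.7 205.1  35.5  37.5  -1.   30.6]
 [695.1  16.8  35.4  37.1  -0.9  30. ]]
[[ 461.3 -377.3   64.    92.8   30.4   46.5]
 [ 498.5 -233.4   64.5   91.2   31.2   46.8]
 [ 552.7 -323.3   65.    91.2   31.8   46.7]
 [ 630.2 -215.6   64.3   90.2   32.2   46.9]]
[[ 461.5 -380.4   66.2   95.4   29.4   45.2]
 [ 498.9 -238.    65.4   96.5   31.2   44.9]
 [ 552.7 -327.4   65.7   93.7   30.8   45. ]
 [ 629.1 -218.3   64.1   94.2   31.5   44.9]]
[[587.5 337.6  70.6  96.5  -7.5  32.3]]
```

The block on a0 was knocked to about (628,-217); I'll put it back first.

Request:
{"method": "play_rows", "body": {"xyz": [[4,-55,0],[8,-110,0],[12,-165,0],[16,-220,0],[20,-275,0],[25,-330,0],[30,-385,0],[36,-440,0],[40.8,-476.8,0],[40.8,-476.8,0]], "turn": [0.08,0.16,0.24,0.32,0.4,0.48,0.56,0.64,0.682,0.682], "fingers": [1,1,1,1,1,1,1,1,0.8,0.8]}}

```text
time_s: 36.8
tcp_pos: [627.3, -219.4, 101.6]
orientation: [[-0.523, 0.852, 0.0], [0.852, 0.523, -0.0], [-0.0, 0.0, -1.0]]
force: [-0.8, -0.3, 0.3]
width: 86.0
grasp_force: 0.0
```

```bash
python3 - <<'E'
from h import *
t=grab('scene');st(); print(tall(t,41.5,56,46,TRAY))
E
```

```text
t 36.85 w 86.4 g 0.0 [ 0.2  0.5 -0.1] [ 627.2 -217.6  101.5] yaw 31.6 [-25. -56.]
[[ 461.8 -381.3   65.8   97.2   29.4   45.2]
 [ 498.8 -238.    65.2   96.3   31.2   45. ]
 [ 553.  -327.7   65.1   94.4   31.8   45.1]
 [ 629.6 -219.    64.3   95.8   31.3   45. ]]
```

Request:
{"method": "play_rows", "body": {"xyz": [[0,0,-40],[0,0,-70],[0,0,-81],[0,0,-81],[0,0,-81],[0,0,-81],[0,0,-81],[0,0,-81],[0,0,-81],[0,0,-70]], "turn": [0,0,0,0,0,0,0,0,0,0], "fingers": [0.8,0.8,0.8,0.8,-1,-1,-1,-1,-1,-1]}}

```text
time_s: 38.1
tcp_pos: [627.8, -215.6, 31.4]
orientation: [[-0.527, 0.85, -0.001], [0.85, 0.527, 0.001], [0.001, -0.001, -1.0]]
force: [0.8, 0.3, -1.2]
width: 64.3
grasp_force: 30.0
```

```bash
python3 - <<'E'
from h import *
st()
E
```

```text
t 38.1 w 64.3 g 30.0 [ 0.8  0.3 -1.2] [ 627.8 -215.6   31.4] yaw 31.8 [-25. -56.]
```

Request:
{"method": "play_rows", "body": {"xyz": [[3,-15,4],[7,-30,4],[11,-45,4],[14.1,-53.4,4],[14.1,-53.4,2],[14.1,-53.4,-4],[14.1,-53.4,-6],[14.1,-53.4,-6]], "turn": [-0.01,-0.01,-0.01,-0.01,-0.01,-0.01,-0.01,-0.01], "fingers": [-1,-1,-1,-1,-1,-1,-1,-1]}}

```text
time_s: 39.1
tcp_pos: [642.3, -268.8, 25.4]
orientation: [[-0.519, 0.855, -0.0], [0.855, 0.519, 0.0], [0.0, -0.0, -1.0]]
force: [-1.1, -0.1, -1.8]
width: 64.0
grasp_force: 30.0
```

```bash
python3 - <<'E'
from h import *
st(); d=grab('scene'); print(tall(d,41.5,60,50,TRAY)); st()
E
```

```text
t 39.1 w 64.0 g 30.0 [-1.1 -0.1 -1.8] [ 642.3 -268.8   25.4] yaw 31.3 [-28. -59.]
[[ 464.8 -382.5   66.    94.7   29.4   45.2]
 [ 494.5 -243.8   49.5   93.3   30.9   44.9]
 [ 555.7 -330.3   65.    93.3   31.2   45.2]
 [ 647.3 -278.9   81.    82.2  -58.9   48.4]]
t 39.15 w 63.9 g 30.0 [-0.2 -0.3 -1.3] [ 642.4 -268.9   25.6] yaw 31.2 [-28. -59.]
```

Request:
{"method": "play_rows", "body": {"xyz": [[-0.5,-0.7,-4.8],[-0.5,-0.7,-4.8],[-0.5,-0.7,-4.8],[-0.5,-0.7,-4.8],[-0.5,-0.7,-4.8],[-0.5,-0.7,-4.8],[-0.5,-0.7,35],[-0.5,-0.7,77],[-10,50,77],[-10,50,77]], "turn": [0,0,0,0,0,0,0,0,-0.1,-0.1], "fingers": [-1,-1,0.7,0.7,0.7,0.7,0.7,1,1,1]}}

```text
time_s: 40.4
tcp_pos: [632.0, -216.7, 103.3]
orientation: [[-0.432, 0.902, -0.0], [0.902, 0.432, 0.0], [0.0, 0.0, -1.0]]
force: [-0.0, -0.2, 0.2]
width: 95.1
grasp_force: 0.0
```

Request:
{"method": "play_rows", "body": {"xyz": [[-8,55,0],[-14,110,0],[-18,165,0],[-22,220,0],[-26,275,0],[-30,330,0],[-34,385,0],[-38,440,0],[-42,495,0],[-45,540,0]], "turn": [-0.1,-0.2,-0.3,-0.4,-0.5,-0.573,-0.573,-0.573,-0.573,-0.573], "fingers": [1,1,1,1,1,1,1,1,1,1]}}

```text
time_s: 41.65
tcp_pos: [587.4, 322.6, 102.3]
orientation: [[0.126, 0.992, 0.0], [0.992, -0.126, -0.0], [-0.0, 0.0, -1.0]]
force: [0.3, -0.5, 0.0]
width: 95.3
grasp_force: 0.0
```

```bash
python3 - <<'E'
from h import *
st(); d=grab('scene','s13.png'); print(tall(d,41.5,56,46,TRAY)); print(tall(d,28,42,34,BENCH)); t=grab('top');st(); print(tall(t,43,56,46,TRAY))
E
```

```text
t 41.65 w 95.3 g 0.0 [ 0.3 -0.5  0. ] [587.4 322.6 102.3] yaw -7.2 [23. 30.]
[[ 461.6 -380.5   66.2   95.5   29.4   45.1]
 [ 498.8 -237.5   65.8   95.5   30.9   44.9]
 [ 552.4 -327.4   64.9   93.3   31.2   45.1]
 [ 642.9 -271.9   64.6   93.2   30.7   44.9]]
[[587.8 338.1  71.   95.   -6.8  32.4]]
t 41.75 w 94.8 g 0.0 [-0.2 -1.2  0.4] [587.  324.4 102.2] yaw -7.1 [23. 30.]
[[ 461.4 -377.2   64.2   93.    30.7   46.7]
 [ 498.4 -233.1   64.5   91.6   31.2   47. ]
 [ 552.6 -323.3   64.8   91.1   31.    46.6]
 [ 643.8 -268.2   64.4   94.    30.8   46.8]]
```

Request:
{"method": "play_rows", "body": {"xyz": [[0.3,18.5,-20],[0.3,18.5,-40],[0.3,18.5,-50],[0.3,18.5,-50],[0.3,18.5,-50],[0.3,18.5,-50]], "turn": [0,0,0,0,0,0], "fingers": [1,1,1,1,1,1]}}

```text
time_s: 42.5
tcp_pos: [588.0, 339.2, 53.4]
orientation: [[0.128, 0.992, 0.001], [0.992, -0.128, 0.0], [0.001, 0.001, -1.0]]
force: [0.3, -0.4, -0.1]
width: 95.3
grasp_force: 0.0
```

```bash
python3 - <<'E'
from h import *
st(); grab('scene'); st()
E
```

```text
t 42.5 w 95.3 g 0.0 [ 0.3 -0.4 -0.1] [588.  339.2  53.4] yaw -7.4 [24. 32.]
t 42.55 w 95.1 g 0.0 [0.4 0.1 0.8] [587.9 339.3  53.3] yaw -7.3 [24. 32.]
```

Request:
{"method": "play_rows", "body": {"xyz": [[-0.6,3.2,-25],[-0.6,3.2,-45.5],[-0.6,3.2,-45.5],[-0.6,3.2,-45.5],[-0.6,3.2,-45.5],[-0.6,3.2,-45.5],[-0.6,3.2,-45.5],[-0.6,3.2,-45.5],[-0.6,3.2,-45.5],[-0.6,3.2,-45.5]], "turn": [0,0,0,0,0,0,0,0,0,0], "fingers": [1,1,1,-1,-1,-1,-1,-1,-1,-1]}}

```text
time_s: 43.8
tcp_pos: [587.1, 342.5, 7.6]
orientation: [[0.128, 0.992, 0.0], [0.992, -0.128, 0.0], [0.0, 0.0, -1.0]]
force: [-0.8, -0.2, 5.7]
width: 63.6
grasp_force: 30.0
```

Request:
{"method": "play_rows", "body": {"xyz": [[0,0,20],[0,0,60],[0,0,95],[0,-30,95],[0,-85,95],[0,-140,95],[0,-195,95],[0,-250,95],[0,-250,95]], "turn": [0,0,0,0.08,0.16,0.24,0.32,0.4,0.4], "fingers": [-1,-1,-1,-1,-1,-1,-1,-1,-1]}}

```text
time_s: 44.92
tcp_pos: [587.3, 89.2, 103.2]
orientation: [[-0.266, 0.964, 0.001], [0.964, 0.266, -0.0], [-0.0, 0.001, -1.0]]
force: [-0.2, 0.7, -1.8]
width: 63.8
grasp_force: 30.0
```

```bash
python3 - <<'E'
from h import *
st(); grab('scene'); st()
E
```

```text
t 44.925 w 63.8 g 30.0 [-0.2  0.7 -1.8] [587.3  89.2 103.2] yaw 15.4 [  2. -13.]
t 44.975 w 63.9 g 30.0 [ 0.2  0.8 -1.7] [587.3  91.  103.1] yaw 15.4 [  2. -13.]
```

Request:
{"method": "play_rows", "body": {"xyz": [[0,-55,0],[0,-110,0],[0,-165,0],[0,-220,0],[0,-260,0],[0,-271.4,0],[0,-271.4,-30],[0,-271.4,-60],[0,-271.4,-74],[0,-271.4,-77]], "turn": [0.08,0.16,0.24,0.274,0.274,0.274,0.274,0.274,0.274,0.274], "fingers": [-1,-1,-1,-1,-1,-1,-1,-1,-1,-1]}}

```text
time_s: 46.22
tcp_pos: [587.2, -177.9, 24.8]
orientation: [[-0.52, 0.854, -0.001], [0.854, 0.52, 0.0], [0.001, -0.0, -1.0]]
force: [-0.0, 0.2, -1.8]
width: 63.8
grasp_force: 30.0
```

```bash
python3 - <<'E'
from h import *
st(); grab('scene'); st()
E
```

```text
t 46.225 w 63.8 g 30.0 [-0.   0.2 -1.8] [ 587.2 -177.9   24.8] yaw 31.3 [-23. -54.]
t 46.275 w 64.0 g 30.0 [ 0.3 -0.7 -0.8] [ 587.3 -178.2   25.2] yaw 31.3 [-23. -54.]
```

Request:
{"method": "play_rows", "body": {"xyz": [[-0.2,-0.6,-4.8],[-0.2,-0.6,-4.8],[-0.2,-0.6,-4.8],[-0.2,-0.6,-4.8],[-0.2,-0.6,-4.8],[-0.2,-0.6,-4.8],[-0.2,-0.6,-4.8],[-0.2,-0.6,35],[-0.2,-0.6,85],[-0.2,-0.6,85]], "turn": [0,0,0,0,0,0,0,0,0,0], "fingers": [-1,-1,-1,0.7,0.7,0.7,0.7,0.7,1,1]}}

```text
time_s: 47.52
tcp_pos: [588.3, -180.1, 113.7]
orientation: [[-0.519, 0.855, 0.006], [0.855, 0.519, -0.002], [-0.005, 0.004, -1.0]]
force: [0.6, -0.4, 0.1]
width: 93.3
grasp_force: 0.0
```

Request:
{"method": "play_rows", "body": {"xyz": [[20,50,0],[45,100,0],[75,150,0],[102.5,194.6,0],[102.5,194.6,0],[102.5,194.6,0],[102.5,194.6,0],[102.5,194.6,0],[102.5,194.6,0],[102.5,194.6,0]], "turn": [-0.17,-0.34,-0.51,-0.68,-0.85,-1.02,-1.19,-1.36,-1.53,-1.571], "fingers": [1,1,1,1,1,1,1,1,1,1]}}

```text
time_s: 48.78
tcp_pos: [688.9, 15.1, 108.8]
orientation: [[0.856, 0.516, -0.002], [0.516, -0.856, 0.0], [-0.001, -0.001, -1.0]]
force: [0.9, 0.9, -1.1]
width: 95.4
grasp_force: 0.0
```

```bash
python3 - <<'E'
from h import *
st(); d=grab('scene','s14.png'); st(); print(tall(d,41.5,56,46,TRAY)); print(tall(d,50,70,58,BENCH)); t=grab('top','t14.png');print(tall(t,43,56,46,TRAY)); print(tall(t,50,70,58,BENCH))
E
```

```text
t 48.775 w 95.4 g 0.0 [ 0.9  0.9 -1.1] [688.9  15.1 108.8] yaw -58.9 [-4. 55.]
t 48.825 w 95.1 g 0.0 [ 0.1  0.7 -0. ] [688.9  15.1 108.8] yaw -58.9 [-4. 55.]
[[ 461.6 -380.5   66.2   95.5   29.4   45.2]
 [ 498.7 -237.4   65.8   95.2   30.9   44.9]
 [ 552.8 -327.4   65.1   93.8   31.8   45. ]
 [ 587.7 -180.9   64.4   97.2   31.3   45. ]
 [ 643.3 -272.1   64.8   94.1   30.5   44.9]]
[]
[[ 461.4 -377.4   64.1   92.5   30.4   46.6]
 [ 498.9 -233.7   64.8   90.5   30.8   46.8]
 [ 552.5 -323.3   64.7   91.7   30.8   46.7]
 [ 587.6 -177.6   64.2   91.2   31.1   46.8]
 [ 644.  -268.6   64.4   93.1   30.8   47. ]]
[[465.9 344.5  37.   46.7  89.6  53.8]
 [678.3 202.   43.5  43.5  -1.   57.7]]
```

All five blocks are in place within about 1.5 mm. Next, cup 1: grip it at two perpendicular yaws so it is centred in the gripper.

Request:
{"method": "play_rows", "body": {"xyz": [[0.5,0.5,-35],[0.5,0.5,-65],[0.5,0.5,-78.8],[0.5,0.5,-78.8],[0.5,0.5,-78.8],[0.5,0.5,-78.8],[0.5,0.5,-78.8],[0.5,0.5,-78.8],[0.5,0.5,-78.8],[0.5,0.5,-78.8]], "turn": [0,0,0,0,0,0,0,0,0,0], "fingers": [1,1,1,-1,-1,-1,-1,-1,-1,-1], "squeeze": 10}}

```text
time_s: 50.12
tcp_pos: [689.9, 15.6, 31.6]
orientation: [[0.855, 0.519, 0.0], [0.519, -0.855, -0.0], [0.0, 0.0, -1.0]]
force: [-0.9, -0.3, 2.4]
width: 44.8
grasp_force: 10.0
```

Request:
{"method": "play_rows", "body": {"xyz": [[0,0,0],[0,0,0],[0,0,0],[0,0,0],[0,0,0],[0,0,0],[0,0,0],[0,0,0],[0,0,0],[0,0,0]], "turn": [0,0,0,0,0.18,0.36,0.54,0.72,0.9,1.08], "fingers": [-1,0.4,0.4,0.4,0.4,0.4,0.4,0.4,0.4,0.4]}}

```text
time_s: 51.38
tcp_pos: [689.8, 15.6, 31.3]
orientation: [[-0.061, 0.998, 0.0], [0.998, 0.061, 0.0], [0.0, 0.0, -1.0]]
force: [0.2, 0.9, -0.8]
width: 66.1
grasp_force: 0.0
```

Request:
{"method": "play_rows", "body": {"xyz": [[0,0,0],[0,0,0],[0,0,0],[0,0,0],[0,0,0],[0,0,0],[0,0,0],[0,0,0],[0,0,0],[0,0,0]], "turn": [0.18,0.36,0.491,0.491,0.491,0.491,0.491,0.491,0.491,0.491], "fingers": [0.4,0.4,0.4,0.4,-1,-1,-1,-1,-1,-1], "squeeze": 25}}

```text
time_s: 52.62
tcp_pos: [689.9, 15.6, 31.4]
orientation: [[-0.519, 0.855, 0.0], [0.855, 0.519, 0.0], [-0.0, 0.0, -1.0]]
force: [0.5, -0.3, 0.6]
width: 44.4
grasp_force: 25.0
```

```bash
python3 - <<'E'
from h import *
st()
E
```

```text
t 52.625 w 44.4 g 25.0 [ 0.5 -0.3  0.6] [689.9  15.6  31.4] yaw 31.3 [ -4. -35.]
```

```bash
cat >> h.py <<'E'
def bores(d,lo,zpl=46):
    P=cloud(d); x0,x1,y0,y1=TRAY
    k=((P[...,2]>lo)&(P[...,2]<56)&(P[...,0]>x0)&(P[...,0]<x1)&(P[...,1]>y0)&(P[...,1]<y1)).astype(np.uint8)
    cs,h=cv2.findContours(k,cv2.RETR_CCOMP,cv2.CHAIN_APPROX_NONE)
    out=[]
    for c,hh in zip(cs,h[0]):
        if hh[3]<0 or cv2.contourArea(c)<100: continue
        w=onplane(d,c.reshape(-1,2),zpl)[:,:2]
        A=np.c_[2*w,np.ones(len(w))]; s=np.linalg.lstsq(A,(w**2).sum(1),rcond=None)[0]
        out.append((s[0],s[1],2*np.sqrt(s[2]+s[0]**2+s[1]**2)))
    return np.array(sorted(out)).round(1)
E
python3 - <<'E'
from h import *
np.set_printoptions(suppress=True)
t=grab('top'); d=grab('scene')
for lo in(42,44): print('top',bores(t,lo)-[2.4,1.3,0])
for lo in(40,42): print('scene',bores(d,lo))
E
```

```text
top [[ 458.9 -378.6   51.9]
 [ 495.8 -234.8   51.4]
 [ 550.7 -324.6   51.5]
 [ 584.9 -178.5   51.3]
 [ 641.1 -269.7   52.1]]
top [[ 458.9 -379.1   53.2]
 [ 495.7 -235.2   52.9]
 [ 550.4 -324.6   53.9]
 [ 584.9 -178.8   52.5]
 [ 641.1 -270.4   53.8]]
scene [[ 462.6 -381.2   49.6]
 [ 499.3 -238.1   50.4]
 [ 552.8 -327.2   49.1]
 [ 588.  -180.8   49.8]
 [ 644.2 -273.2   50.3]]
scene [[ 461.9 -380.9   50.9]
 [ 498.5 -237.7   51.9]
 [ 552.2 -326.7   50.1]
 [ 587.4 -179.9   51.4]
 [ 643.5 -272.5   51.7]]
```

Request:
{"method": "play_rows", "body": {"xyz": [[0,0,15],[0,0,45],[0,0,70],[0,0,75],[0,0,75]], "turn": [0,0,0,0,0], "fingers": [-1,-1,-1,-1,-1]}}

```text
time_s: 53.35
tcp_pos: [689.7, 15.6, 106.4]
orientation: [[-0.519, 0.855, 0.0], [0.855, 0.519, 0.0], [-0.0, 0.0, -1.0]]
force: [-1.3, -0.1, -0.8]
width: 44.7
grasp_force: 25.0
```

Request:
{"method": "play_rows", "body": {"xyz": [[-30,-40,0],[-65,-85,0],[-100,-130,0],[-135,-176,0],[-165,-215,0],[-185,-242,0],[-192.6,-250.6,0],[-192.6,-250.6,0],[-192.6,-250.6,-15],[-192.6,-250.6,-20]], "turn": [0,0,0,0,0,0,0,0,0,0], "fingers": [-1,-1,-1,-1,-1,-1,-1,-1,-1,-1]}}

```text
time_s: 54.6
tcp_pos: [497.3, -233.9, 84.9]
orientation: [[-0.52, 0.854, -0.001], [0.854, 0.52, 0.001], [0.002, -0.001, -1.0]]
force: [-0.7, 0.2, -0.7]
width: 44.3
grasp_force: 25.0
```

```bash
python3 - <<'E'
from h import *
st(); d=grab('scene','s15.png'); st(); print(tall(d,41.5,56,46,TRAY))
P=d['color'][270:350,200:300]; cv2.imwrite('pics/c15.png',cv2.resize(P,(800,600),interpolation=2)[:,:,::-1])
E
```

```text
t 54.6 w 44.3 g 25.0 [-0.7  0.2 -0.7] [ 497.3 -233.9   84.9] yaw 31.4 [-32. -63.]
t 54.65 w 44.7 g 25.0 [-0.2  0.7 -1.1] [ 497.2 -233.9   84.7] yaw 31.4 [-32. -63.]
[[ 461.7 -380.6   66.3   95.9   29.4   45.2]
 [ 498.9 -237.8   65.7   95.    31.2   45. ]
 [ 552.6 -327.6   65.3   93.8   30.8   45. ]
 [ 586.9 -180.    64.2   94.8   31.3   45.2]
 [ 643.4 -272.3   64.7   94.4   30.5   44.9]]
```

View pics/c15.png

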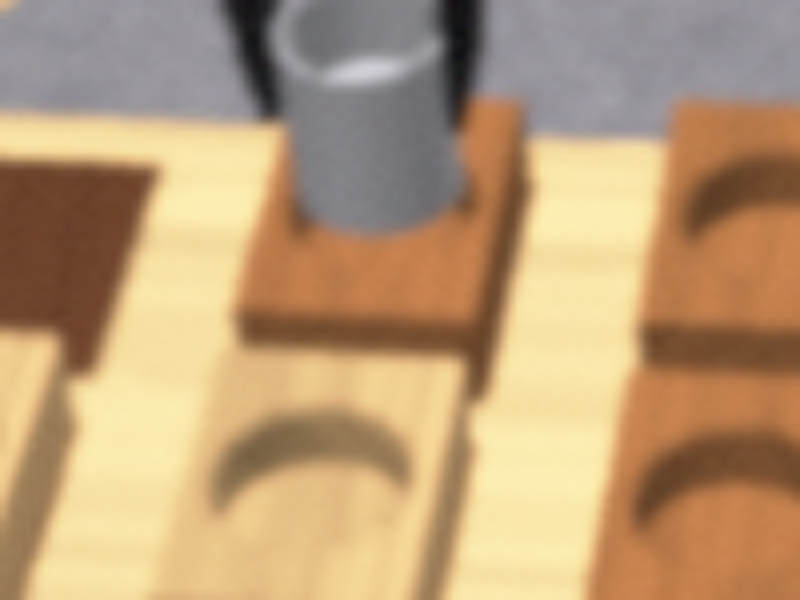

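The crop shows the cup upright in the gripper over the b1 bore. I'll lower it slowly, watching the force.

Request:
{"method": "play_rows", "body": {"xyz": [[0,-1,0],[0,-1,-4],[0,-1,-8],[0,-1,-10],[0,-1,-12],[0,-1,-13],[0,-1,-13]], "turn": [0,0,0,0,0,0,0], "fingers": [-1,-1,-1,-1,-1,-1,-1], "squeeze": 15}}

```text
time_s: 55.52
tcp_pos: [497.2, -236.0, 73.4]
orientation: [[-0.519, 0.855, 0.0], [0.855, 0.519, 0.0], [-0.0, 0.0, -1.0]]
force: [-0.1, -0.6, -0.8]
width: 44.8
grasp_force: 15.0
```

Request:
{"method": "play_rows", "body": {"xyz": [[0,0.8,0],[0,0.8,-5],[0,0.8,-10],[0,0.8,-14],[0,0.8,-17],[0,0.8,-17],[0,0.8,-17]], "turn": [0,0,0,0,0,0,0], "fingers": [-1,-1,-1,-1,-1,-1,-1]}}

```text
time_s: 56.4
tcp_pos: [497.3, -235.2, 56.4]
orientation: [[-0.519, 0.855, 0.0], [0.855, 0.519, -0.0], [-0.0, 0.0, -1.0]]
force: [-0.1, 0.0, -0.4]
width: 44.6
grasp_force: 15.0
```

Request:
{"method": "play_rows", "body": {"xyz": [[0,0,0],[0,0,0],[0,0,0],[0,0,0],[0,0,25],[0,0,65],[0,0,65],[20,50,65],[40,100,65],[40,100,65]], "turn": [0,0,0,0,0,0,0,-0.17,-0.34,-0.5], "fingers": [0.3,0.3,0.3,0.3,0.3,0.3,0.8,1,1,1]}}

```text
time_s: 57.65
tcp_pos: [537.7, -132.1, 120.5]
orientation: [[-0.044, 0.999, -0.001], [0.999, 0.044, 0.001], [0.001, -0.001, -1.0]]
force: [0.1, -0.3, -1.5]
width: 93.1
grasp_force: 0.0
```

Request:
{"method": "play_rows", "body": {"xyz": [[22,52,0],[44,104,0],[66,156,0],[88,208,0],[110,260,0],[125,305,0],[139.1,335.7,0],[139.1,335.7,0],[139.1,335.7,0]], "turn": [-0.17,-0.34,-0.51,-0.68,-0.85,-1.02,-1.07,-1.07,-1.07], "fingers": [1,1,1,1,1,1,1,1,1]}}

```text
time_s: 58.78
tcp_pos: [675.7, 199.8, 120.4]
orientation: [[0.854, 0.521, -0.001], [0.521, -0.854, -0.001], [-0.002, -0.0, -1.0]]
force: [-0.5, -0.4, 0.4]
width: 95.0
grasp_force: 0.0
```

```bash
python3 - <<'E'
from h import *
st(); d=grab('scene','s16.png'); st(); print(tall(d,41.5,56,46,TRAY)); print(tall(d,70,95,82,TRAY)); t=grab('top');print(tall(t,43,56,46,TRAY)); print(tall(t,70,95,82,TRAY)); print(tall(t,28,70,58,BENCH)); print(tall(d,28,57,58,BENCH))
st()
E
```

```text
t 58.775 w 95.0 g 0.0 [-0.5 -0.4  0.4] [675.7 199.8 120.4] yaw -58.6 [11. 70.]
t 58.825 w 95.1 g 0.0 [-0.5 -0.3  0.2] [675.9 199.4 120.7] yaw -58.7 [11. 70.]
[[ 461.6 -380.4   66.3   95.4   29.4   45.1]
 [ 499.  -237.4   66.1   94.3   31.2   45.1]
 [ 552.6 -327.6   65.3   93.8   30.9   45. ]
 [ 587.5 -180.3   64.6   96.1   31.2   45. ]
 [ 643.1 -271.9   64.7   93.5   30.4   44.9]]
[[ 501.5 -241.2   43.9   53.3   40.4   77.8]]
[[ 461.4 -377.1   64.3   92.9   30.4   46.5]
 [ 498.5 -233.4   64.5   91.    31.2   47.8]
 [ 552.7 -323.5   64.8   91.    31.1   46.7]
 [ 587.5 -177.6   64.2   91.3   31.2   46.7]
 [ 644.1 -268.7   64.4   92.9   30.8   46.9]]
[]
[]
[[457.4 318.8  72.  108.   89.2  48.4]
 [683.2 181.5  43.5  83.3  21.3  44.5]]
t 58.875 w 95.1 g 0.0 [ 0.7 -1.  -0.5] [676.  199.3 121. ] yaw -58.7 [11. 70.]
```

View pics/s16.png

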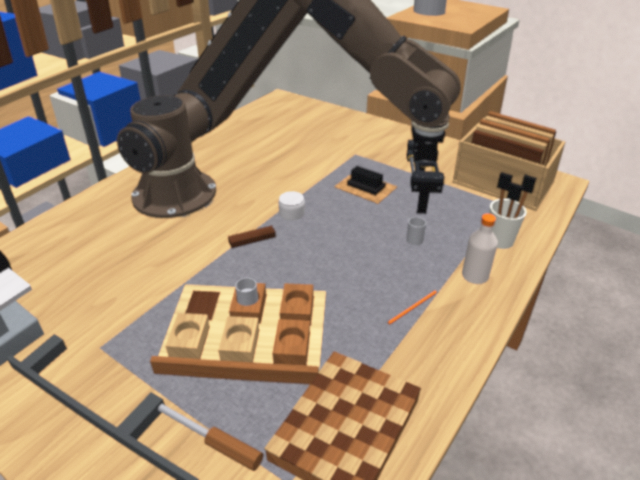

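The picture shows the cup seated in b1 (246,290), five blocks on the fields, the sander on the mat (367,180), and the last cup at (415,230) under the gripper.

Request:
{"method": "play_rows", "body": {"xyz": [[0.3,0.8,-40],[0.3,0.8,-75],[0.3,0.8,-89.6],[0.3,0.8,-89.6],[0.3,0.8,-89.6],[0.3,0.8,-89.6],[0.3,0.8,-89.6],[0.3,0.8,-89.6],[0.3,0.8,-89.6],[0.3,0.8,-89.6]], "turn": [0,0,0,0,0,0,0,0,0,0], "fingers": [1,1,1,1,-1,-1,-1,-1,-1,-1], "squeeze": 10}}

```text
time_s: 60.12
tcp_pos: [676.6, 201.4, 31.8]
orientation: [[0.854, 0.52, 0.0], [0.52, -0.854, -0.0], [-0.0, 0.0, -1.0]]
force: [-1.1, 0.8, 0.2]
width: 44.7
grasp_force: 10.0
```

Request:
{"method": "play_rows", "body": {"xyz": [[0,0,0],[0,0,0],[0,0,0],[0,0,0],[0,0,0],[0,0,0],[0,0,0],[0,0,0],[0,0,0],[0,0,0]], "turn": [0,0,0,0,0,0.18,0.36,0.54,0.72,0.9], "fingers": [-1,-1,0.4,0.4,0.4,0.4,0.4,0.4,0.4,0.4]}}

```text
time_s: 61.38
tcp_pos: [676.7, 201.3, 31.7]
orientation: [[0.118, 0.993, 0.0], [0.993, -0.118, -0.0], [-0.0, 0.0, -1.0]]
force: [0.6, -0.1, 0.7]
width: 66.2
grasp_force: 0.0
```

Request:
{"method": "play_rows", "body": {"xyz": [[0,0,0],[0,0,0],[0,0,0],[0,0,0],[0,0,0],[0,0,0],[0,0,0],[0,0,0],[0,0,0],[0,0,0]], "turn": [0.18,0.36,0.54,0.67,0.67,0.67,0.67,0.67,0.67,0.67], "fingers": [0.4,0.4,0.4,0.4,0.4,-1,-1,-1,-1,-1], "squeeze": 25}}

```text
time_s: 62.62
tcp_pos: [676.7, 201.3, 31.8]
orientation: [[-0.519, 0.855, 0.0], [0.855, 0.519, 0.0], [0.0, 0.0, -1.0]]
force: [0.3, 0.6, 0.1]
width: 44.5
grasp_force: 25.0
```

```bash
python3 - <<'E'
from h import *
st()
E
```

```text
t 62.625 w 44.5 g 25.0 [0.3 0.6 0.1] [676.7 201.3  31.8] yaw 31.3 [ 11. -20.]
```

Request:
{"method": "play_rows", "body": {"xyz": [[0,0,15],[0,0,45],[0,0,75],[-5,-30,75],[-18,-80,75],[-31,-132,75],[-44,-184,75],[-57,-236,75],[-70,-288,75],[-82,-340,75]], "turn": [0,0,0,0,0,0,0,0,0,0], "fingers": [-1,-1,-1,-1,-1,-1,-1,-1,-1,-1]}}

```text
time_s: 63.88
tcp_pos: [594.3, -140.4, 107.9]
orientation: [[-0.519, 0.855, 0.001], [0.855, 0.519, -0.0], [-0.001, 0.001, -1.0]]
force: [-0.7, -0.3, -0.7]
width: 44.3
grasp_force: 25.0
```

Request:
{"method": "play_rows", "body": {"xyz": [[-5,-25,0],[-7.9,-39.8,0],[-7.9,-39.8,0],[-7.9,-39.8,-10],[-7.9,-39.8,-18],[-7.9,-39.8,-22],[-7.9,-39.8,-22],[-7.9,-39.8,-22],[-7.9,-39.8,-22]], "turn": [0,0,0,0,0,0,0,0,0], "fingers": [-1,-1,-1,-1,-1,-1,-1,-1,-1]}}

```text
time_s: 65.0
tcp_pos: [586.8, -178.5, 85.0]
orientation: [[-0.519, 0.855, 0.0], [0.855, 0.519, -0.0], [-0.0, 0.0, -1.0]]
force: [0.3, -0.5, -0.7]
width: 44.7
grasp_force: 25.0
```

```bash
python3 - <<'E'
from h import *
st(); d=grab('scene','s17.png'); st(); print(tall(d,41.5,56,46,TRAY))
P=d['color'][260:350,230:350]; cv2.imwrite('pics/c17.png',cv2.resize(P,(800,600),interpolation=2)[:,:,::-1])
E
```

```text
t 65.0 w 44.7 g 25.0 [ 0.3 -0.5 -0.7] [ 586.8 -178.5   85. ] yaw 31.3 [-23. -54.]
t 65.05 w 44.6 g 25.0 [-0.1  0.2 -1.2] [ 586.8 -178.5   85. ] yaw 31.3 [-23. -54.]
[[ 461.3 -380.3   65.9   95.    29.4   45.3]
 [ 498.7 -238.3   65.7   94.8   31.8   45.1]
 [ 552.3 -327.    65.1   92.5   31.3   45. ]
 [ 587.1 -179.7   64.6   94.7   31.2   45.2]
 [ 643.2 -272.3   64.9   94.    30.9   44.9]]
```

View pics/c17.png

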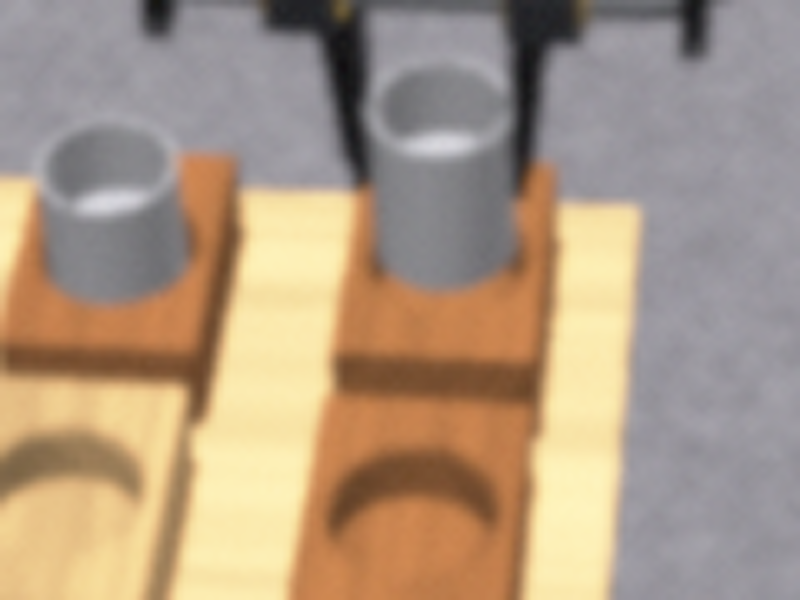

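The crop shows the first cup seated in b1 (110,210) and the second held upright over the b0 bore (445,220). I'll lower it.

Request:
{"method": "play_rows", "body": {"xyz": [[0,0,-4],[0,0,-7],[0,0,-9],[0,0,-11],[0,0,-12],[0,0,-12]], "turn": [0,0,0,0,0,0], "fingers": [-1,-1,-1,-1,-1,-1], "squeeze": 15}}

```text
time_s: 65.8
tcp_pos: [586.7, -178.5, 72.7]
orientation: [[-0.519, 0.855, 0.0], [0.855, 0.519, 0.0], [0.0, 0.0, -1.0]]
force: [0.3, -0.5, -0.1]
width: 44.7
grasp_force: 15.0
```

Request:
{"method": "play_rows", "body": {"xyz": [[0,0,-5],[0,0,-10],[0,0,-14],[0,0,-16.4],[0,0,-16.4],[0,0,-16.4]], "turn": [0,0,0,0,0,0], "fingers": [-1,-1,-1,-1,-1,-1]}}

```text
time_s: 66.55
tcp_pos: [586.8, -178.5, 56.5]
orientation: [[-0.519, 0.855, 0.0], [0.855, 0.519, -0.0], [-0.0, 0.0, -1.0]]
force: [0.3, 1.0, -0.1]
width: 44.4
grasp_force: 15.0
```

Request:
{"method": "play_rows", "body": {"xyz": [[0,0,0],[0,0,0],[0,0,0],[0,0,0],[0,0,25],[0,0,65],[0,0,110],[0,50,110],[0,100,110],[0,150,110]], "turn": [0,0,0,0,0,0,0,0,0,0], "fingers": [0.3,0.3,0.3,0.3,0.3,0.3,0.5,1,1,1]}}

```text
time_s: 67.8
tcp_pos: [586.6, -27.1, 166.6]
orientation: [[-0.519, 0.855, 0.001], [0.855, 0.519, -0.0], [-0.0, 0.0, -1.0]]
force: [1.0, -0.5, 0.4]
width: 93.3
grasp_force: 0.0
```

Request:
{"method": "play_rows", "body": {"xyz": [[0,50,0],[0,100,0],[0,100,0]], "turn": [0,0,0], "fingers": [1,1,1]}}

```text
time_s: 68.18
tcp_pos: [586.4, 74.4, 166.4]
orientation: [[-0.522, 0.853, 0.0], [0.853, 0.522, 0.0], [0.0, 0.0, -1.0]]
force: [0.3, -0.5, -0.3]
width: 94.8
grasp_force: 0.0
```

```bash
python3 - <<'E'
from h import *
st(); t=grab('top','t18.png'); d=grab('scene','s18.png')
for x,lo in((t,43),(d,41.5)): print(tall(x,lo,56,46,TRAY)); print(tall(x,65,95,82,TRAY)); print(tall(x,46,70,53,(370,530,290,420)))
cv2.imwrite('pics/c18.png',np.hstack([cv2.resize(t['color'][150:350,350:550],(400,400)),cv2.resize(d['color'][260:400,140:340],(400,400))])[:,:,::-1])
P=cloud(t); print([np.percentile(P[...,2][np.hypot(P[...,0]-a-2,P[...,1]-b-1.5)<30],99).round(1) for a,b in((497.3,-235),(586.8,-178.5))])
E
```

```text
t 68.175 w 94.8 g 0.0 [ 0.3 -0.5 -0.3] [586.4  74.4 166.4] yaw 31.5 [  1. -31.]
[[ 461.5 -377.1   64.4   92.7   30.2   46.6]
 [ 498.4 -233.1   64.5   91.6   31.2   47.9]
 [ 552.5 -323.2   64.7   91.7   30.8   46.8]
 [ 587.6 -177.5   64.2   91.3   31.1   47.9]
 [ 644.  -268.6   64.4   93.1   30.8   47. ]]
[[ 499.  -232.8   44.2   46.7   25.3   79.6]
 [ 587.2 -177.4   43.9   45.9   -0.7   80.8]]
[[444.9 345.6  37.   89.5 -89.6  53.9]]
[[ 461.4 -380.2   66.2   95.    29.4   45.1]
 [ 498.6 -237.4   65.5   94.2   30.9   45.3]
 [ 552.5 -327.    65.1   92.7   31.8   45. ]
 [ 587.5 -180.3   64.6   96.1   31.2   45.4]
 [ 643.4 -272.7   64.6   95.    30.7   44.9]]
[[ 503.3 -243.4   43.9   59.    40.4   74.7]
 [ 593.6 -186.9   43.4   63.1   37.9   75.1]]
[[446.  338.7  44.3  88.8 -87.5  51.7]]
[np.float64(85.9), np.float64(86.0)]
```

View pics/c18.png

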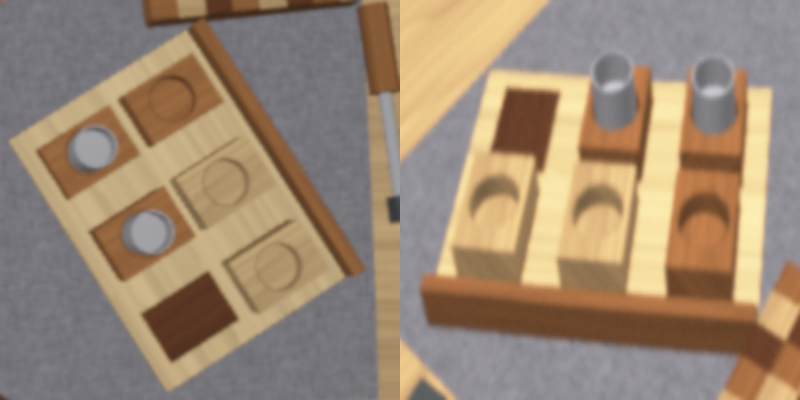

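The crop shows both cups standing in the b0 and b1 bores at equal height (about 81 mm), and the a-row full and square. All measured placements are within about 1.5 mm. I'll hand it in.

```bash
python3 -c "
from cell import robot
print(robot.job_done())"
```

```text
the job is handed in; nothing more can be done
None
```

I handed the job in at about 68 s (no verdict was shown): the sanding block is within about 2 mm of the mat's middle, all five blocks are bore up on a0–a2, b0 and b1 within about 1.5 mm by the cameras (the a0 block, knocked aside mid-run, was put back), and both cups stand fully home in the b0 and b1 bores.

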